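# Lay out the shoe-finishing bench

### The arm

A 6-joint arm with a two-finger parallel gripper is mounted at the origin on the work surface. World frame = base frame: x ahead of the robot, y to its left, z up, the work surface at z = 0. Lengths are in m, angles in rad, forces in N, time in s.
With the tool pointing down it reaches from about 0.425 to 1.125 m from the base axis. Payload 14.9 kg.
Tool frame: the origin (TCP) lies at the very end of the fingers, on their centre line; the grasp point (between the pads) lies 19 mm behind it; z points along the fingers, y is the line along which they close (so a half turn about z gives the same grasp; the last joint's range is limited). The gripper opens to 91 mm and grips with 3 to 60 N. Pads are 32 mm wide; open, the fingers measure 118 mm over their backs; the gripper's body (76 mm by 178 mm) begins 60 mm behind the grasp point.
Start: joints at [-1.201, 0.379, 1.734, -0, 1.028, -0.033], TCP at [0.274, -0.644, 0.214] pointing down, gripper open.
Joint ranges: [-2.77, 2.77], [-0.74, 2.19], [0, 2.66], [-1.06, 4.2], [0.31, 2.87], [-3.08, 3.08]. Speed limits (rad/s): [1.89, 1.89, 2.39, 3.14, 3.14, 3.14].

### API

Orientations are given as a 3x3 rotation matrix whose columns are the frame's x, y, z axes.
In Python, from station import env gives the robot as it stands. The module is installed in compiled form; this text tells all that it offers.
- The arm moves only by the shell command python3 -m handwheel 'ROWS' [FORCE]. ROWS is JSON, a list of rows, each an object of numbers: "rx", "ry", "rz": the turn, a rotation vector about the tool's x, y, z in units of 5 degrees (1.0 is 5 degrees); "dx", "dy", "dz": the shift along the tool's x, y, z in units of 40 mm (1.0 is 40 mm); "claw": the finger opening in mm, from 0 to 91.2. A call has 1 to 8 rows; each row shifts and turns the commanded pose from where the row before left it, along the tool's axes as they then stand; what a row does not reach is not made up. A row lasts 1/12 s, in which the tool goes at most 41.7 mm and 7.16 degrees, less where a joint would pass 70% of its speed; a pose out of reach is approached as far as the arm can. A call is refused whole if a number of a shift passes 1 or a number of a turn 1, either way. A call with a gripper value outside its range is refused whole. The fingers move at their own pace and stop on an object; FORCE is the grip in N (left out, the last holds). Time passes only in rows, so rows that do not move let the fingers close. It gives the time, the measured TCP pose, the force, the opening and the grip force at its end, in the units of the state.
- env.get_obs(): the state, without advancing time (a new reading comes with each control period).
- env.capture(name): name is "side" or "top" or "wrist"; returns a dict with "image" (384x512x3 uint8, red, green, blue), "intrinsics" (3x3 intrinsics, pixels), "extrinsics" (4x4, takes a point from world to camera coordinates); the wrist camera has in their place "mount" (4x4, takes a point from camera to tool coordinates, whose origin is the TCP and whose axes are the flange's). Camera axes: x right, y up, looking along -z (the intrinsics and any distortion apply to the point x, -y, -z); pixel columns grow to the right and rows downward; lengths in m; the calibration is good to about 2 mm. The wrist camera is an equidistant fisheye: a pixel r from the principal point sees the ray r / f radians off the axis. A picture is of the moment at which its call begins: read the wrist's pose just before it. There is no depth.
- env.close_job(): hands the job in; it is judged then, once.
The state is a dict: "time": time; "joint_positions": joint angles; "qd": joint speeds; "tau": joint torques, N m; "ee_pos": TCP position; "ee_rot": TCP orientation; "wrist_force": force on the tool from outside, world axes, zero at the start; "moment": the same for the moment, N m; "gripper_width": finger opening in m; "grip_force": force on a finger pad.
Only numpy, scipy, OpenCV 4.12 (cv2) and the standard library are available. Lean on these libraries where they do the work, as an engineer would, in place of code of your own. Each camera call takes 0.05 s, during which the arm holds its last target. There are 200 camera calls.

### The job

Lay out the finishing bench in this order: stand the open cement tin on the black strip midway between the brush pot and the plunger can, put its lid on it, then set the shoe heel flat on the strip midway between the tin and the brush pot, and last stand the small white bottle on the bench straight behind the tin (square to the strip, on the side away from the robot), with its middle 10 cm from the middle of the tin. Let go of each thing before going on to the next, and leave the dark bottle, the wax cake and the sanding block where they are.

Things in the scene. Friction and masses are not known exactly. Their poses are not given: they have to be found in the camera images.
- strip: Thin black rubber strip fixed flat on the bench, 600 mm long (its y axis, left-right), 110 mm wide (its x axis, pointing away from the robot), 4 mm thick; may lie up to 7 degrees askew. Origin: centre of its underside, on the bench, exactly midway between brush pot and plunger can.
- brush_pot: Open round steel pot full of glue brushes, diameter 84 mm, pot 85 mm tall, brushes up to about 200 mm; fixed, stands on the strip's centre line, 240 mm from the strip's centre, at its left or right end. Origin: centre of its underside, on top of the strip.
- plunger_can: Round steel solvent can with a narrow neck, a small dish on top and a brass tip, diameter 90 mm, 132 mm tall; fixed on the strip's centre line 240 mm from the strip's centre, at the other end from the brush pot. Origin: centre of its underside, on top of the strip.
- tin: Loose open round tin of bare aluminium, outer diameter 60 mm, 60 mm tall, straight walls 4 mm thick (mouth 52 mm across), about 0.12 kg; starts upright in the row of things nearest the robot. Origin: centre of its underside; z up.
- lid: Loose round steel lid of the tin, about 0.06 kg, starts lying plug down: plug 44 mm diameter and 6 mm deep, on it a flange 66 mm diameter and 4 mm thick, on it an upright black grip knob 20 mm diameter and 24 mm tall (34 mm overall). Origin: centre of the plug's underside; z up. On the tin the plug hangs in the mouth and the flange lies on the rim, so its origin is 54 mm above the tin's.
- heel: Loose brown layered shoe heel, D-shaped from above: 50 mm wide along its y axis with straight parallel sides from its flat end to the origin, 55 mm along its x axis (flat end at x = -28 mm, round end at x = +27 mm), 40 mm tall, about 0.11 kg; starts upright. Origin: centre of its underside. Its yaw is free at the end.
- bottle: Loose small white plastic bottle with a blue cap, diameter 48 mm, 110 mm tall, straight-sided up to 80 mm, then a slightly narrower shoulder and a wide cap; about 0.2 kg; starts upright. Origin: centre of its underside; z up.
- dark_bottle: Bystander: larger black bottle with black cap and paper label, diameter 62 mm, 155 mm tall, loose, among the things to be moved in the row nearest the robot. Not to be moved. Origin: centre of its underside.
- wax_cake: Bystander: round reddish-brown cake of wax, diameter 54 mm, 22 mm tall, loose, behind one end of the strip. Not to be moved. Origin: centre of its underside.
- sanding_block: Bystander: cork sanding block 50 x 100 x 30 mm (x, y, z), loose, behind the other end of the strip. Not to be moved. Origin: centre of its underside.
Not all that is in view belongs to the job. There is more than one size of the lid; the job needs the largest. Of the things that look like the tin, the larger one is meant.

How it is judged:
On the way, in this order (a step that is already met when the one before it is completed fails the run):
1. the tin stands on the strip midway between brush pot and plunger can, let go (x of tin in the frame of strip between -0.013 and 0.013 m and y of tin in the frame of strip between -0.013 and 0.013 m and z of tin in the frame of strip between 0.001 and 0.007 m and angle between tin's own z axis and vertical below 0.1 rad and contact force between the fingers and tin below 0.3 N and linear speed of tin below 0.02 m/s and angular speed of tin below 0.2 rad/s), for 0.2 s.
2. the lid sits on the tin, let go (x of tin in the frame of strip between -0.013 and 0.013 m and y of tin in the frame of strip between -0.013 and 0.013 m and z of tin in the frame of strip between 0.001 and 0.007 m and angle between each of tin, lid's own z axis and vertical below 0.1 rad and horizontal distance between lid and tin below 0.008 m and z of lid in the frame of tin between 0.051 and 0.057 m and contact force between the fingers and lid below 0.3 N and linear speed of lid below 0.02 m/s and angular speed of lid below 0.2 rad/s), for 0.2 s.
3. the heel stands on the strip midway between tin and brush pot, let go (x of tin in the frame of strip between -0.013 and 0.013 m and y of tin in the frame of strip between -0.013 and 0.013 m and z of tin in the frame of strip between 0.001 and 0.007 m and angle between each of tin, lid, heel's own z axis and vertical below 0.1 rad and horizontal distance between lid and tin below 0.008 m and z of lid in the frame of tin between 0.051 and 0.057 m and x of heel in the frame of strip between -0.013 and 0.013 m and horizontal distance between heel and brush_pot between 0.105 and 0.135 m and horizontal distance between heel and tin between 0.105 and 0.135 m and z of heel in the frame of strip between 0.001 and 0.007 m and contact force between the fingers and heel below 0.3 N and linear speed of heel below 0.02 m/s and angular speed of heel below 0.2 rad/s), for 0.2 s.
4. the white bottle stands straight behind the tin, let go (x of tin in the frame of strip between -0.013 and 0.013 m and y of tin in the frame of strip between -0.013 and 0.013 m and z of tin in the frame of strip between 0.001 and 0.007 m and angle between each of tin, lid, heel, bottle's own z axis and vertical below 0.1 rad and horizontal distance between lid and tin below 0.008 m and z of lid in the frame of tin between 0.051 and 0.057 m and x of heel in the frame of strip between -0.013 and 0.013 m and horizontal distance between heel and brush_pot between 0.105 and 0.135 m and horizontal distance between heel and tin between 0.105 and 0.135 m and z of heel in the frame of strip between 0.001 and 0.007 m and horizontal distance between bottle and tin between 0.085 and 0.115 m and x of bottle in the frame of strip above 0.08 m and y of bottle in the frame of strip between -0.018 and 0.018 m and height (world z) of bottle below 0.004 m and contact force between the fingers and bottle below 0.3 N and linear speed of bottle below 0.02 m/s and angular speed of bottle below 0.2 rad/s), for 0.2 s.
At the end, for the whole second after the job is handed in: All at rest, upright: tin on the strip within 13 mm of midway between pot and can; lid seated on it within 8 mm; heel on the strip, 120 mm from tin and pot (15 mm), 13 mm from the centre line; bottle on the bench behind the tin, 100 mm from it (15 mm), within 18 mm sideways of the strip middle (x of tin in the frame of strip between -0.013 and 0.013 m and y of tin in the frame of strip between -0.013 and 0.013 m and z of tin in the frame of strip between 0.001 and 0.007 m and angle between each of tin, lid, heel, bottle's own z axis and vertical below 0.1 rad and horizontal distance between lid and tin below 0.008 m and z of lid in the frame of tin between 0.051 and 0.057 m and x of heel in the frame of strip between -0.013 and 0.013 m and horizontal distance between heel and brush_pot between 0.105 and 0.135 m and horizontal distance between heel and tin between 0.105 and 0.135 m and z of heel in the frame of strip between 0.001 and 0.007 m and horizontal distance between bottle and tin between 0.085 and 0.115 m and x of bottle in the frame of strip above 0.08 m and y of bottle in the frame of strip between -0.018 and 0.018 m and height (world z) of bottle below 0.004 m and linear speed of each of tin, lid, heel, bottle below 0.02 m/s and angular speed of each of tin, lid, heel, bottle below 0.2 rad/s); the robot touches nothing.
It fails at once if the dark bottle is moved by more than 20 mm (distance of dark_bottle from where it was at the start of the episode above 0.02 m).
It fails at once if the wax cake is moved by more than 20 mm (distance of wax_cake from where it was at the start of the episode above 0.02 m).
It fails at once if the sanding block is moved by more than 20 mm (distance of sanding_block from where it was at the start of the episode above 0.02 m).
It also fails if it takes over 128 s, if anything falls off the work surface, if the arm or the gripper's body presses on something with over 40 N, if the wrist force passes 120 N, or if a joint passes its speed limit or range.

## Working session

There is one attempt and no reset: what is moved stays moved. The work goes in short steps, Python scripts to look and compute and a shell command to move; the robot and the scene stay as the last step left them, time stands still between calls to the robot, and variables do not carry over. Pictures are saved under pics/ and viewed, at most 14 in all, crops included, and the job is handed in when it is done.

```bash
mkdir -p pics
cat > h.py <<'E'
from station import env
import cv2, numpy as np
def snap(n,f):
    c=env.capture(n); cv2.imwrite('pics/'+f,cv2.cvtColor(c['image'],cv2.COLOR_RGB2BGR)); return c
def ray(c,u,v):
    K=np.array(c['intrinsics']);E=np.array(c['extrinsics'])
    d=np.array([(u-K[0,2])/K[0,0],-(v-K[1,2])/K[1,1],-1])
    R=E[:3,:3];return -R.T@E[:3,3],R.T@d
def at(c,u,v,z):
    o,d=ray(c,u,v);return o+d*(z-o[2])/d[2]
def proj(c,p):
    K=np.array(c['intrinsics']);E=np.array(c['extrinsics'])
    q=E[:3,:3]@np.array(p)+E[:3,3];return K[0,0]*q[0]/-q[2]+K[0,2],K[1,1]*-q[1]/-q[2]+K[1,2]
E
python3 - <<'E'
from h import *
o=env.get_obs();print(o['time'],o['ee_pos'],o['ee_rot'],o['gripper_width'])
for n in('top','side'):
    c=snap(n,n+'0.png');print(n,c.keys(),c['intrinsics'],c['extrinsics'])
    cv2.imwrite(f'pics/{n}0b.png',cv2.resize(cv2.cvtColor(c['image'],cv2.COLOR_RGB2BGR),(800,600),interpolation=cv2.INTER_CUBIC))
E
```

```text
0.0 [ 0.27424676 -0.64360922  0.2132839 ] [[ 9.19977903e-01  3.91970019e-01 -4.01591151e-04]
 [ 3.91970224e-01 -9.19977339e-01  1.01905747e-03]
 [ 2.99852160e-05 -1.09492212e-03 -9.99999400e-01]] 0.09165109596332172
top dict_keys(['image', 'intrinsics', 'extrinsics']) [[378.92515168   0.         255.87598388]
 [  0.         378.92515168 199.80973331]
 [  0.           0.           1.        ]] [[-0.02402172 -0.99969029 -0.0065016   0.03053006]
 [ 0.98641887 -0.02475883  0.16237245 -0.57371879]
 [-0.16248313 -0.00251284  0.98670812 -0.88047893]
 [ 0.          0.          0.          1.        ]]
side dict_keys(['image', 'intrinsics', 'extrinsics']) [[425.08843493   0.         261.0945214 ]
 [  0.         425.08843493 194.27776518]
 [  0.           0.           1.        ]] [[-0.9957433  -0.09040292  0.01796114  0.55406464]
 [ 0.06772486 -0.58544784  0.80787633 -0.08607784]
 [-0.06251906  0.80565386  0.58907829 -1.02535892]
 [ 0.          0.          0.          1.        ]]
```

View pics/top0b.png

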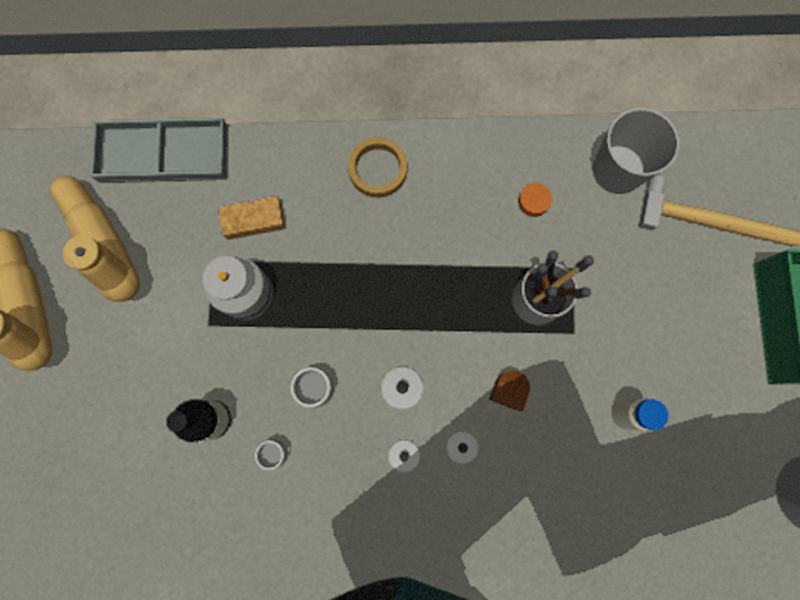

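View pics/side0b.png

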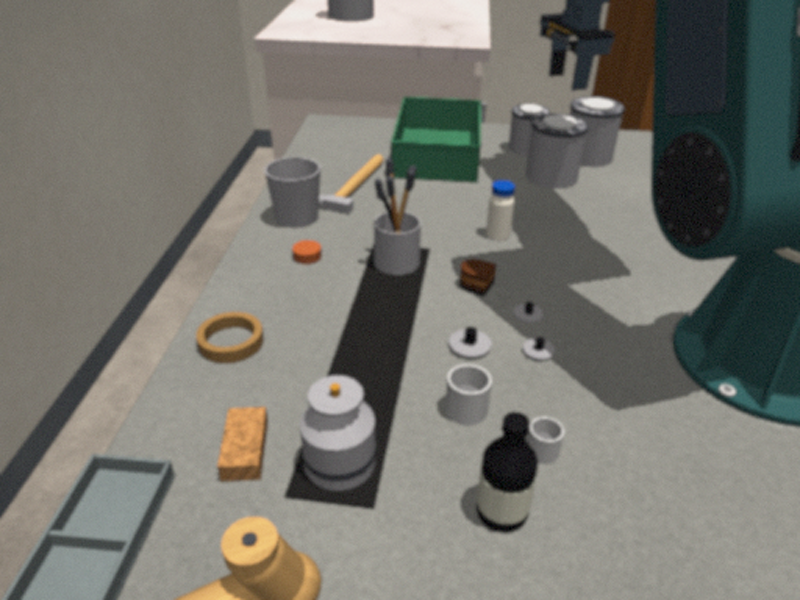

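The pictures (800x600 scale) show, in top: tin rim (311,387), large lid (402,388), heel (511,391), white bottle cap (652,415), dark bottle left (195,420), brush pot right (545,293), can left (235,285), and strip near corners (209,326) and (574,334). I'll turn these into positions and check them with an overlay.

```bash
cat > ov.py <<'E'
from h import *
s=1.5625
def circ(c,im,x,y,z,r,col):
    t=np.linspace(0,2*np.pi,60)
    p=[[q*s for q in proj(c,[x+r*np.cos(a),y+r*np.sin(a),z])] for a in t]
    cv2.polylines(im,[np.int32(np.round(p))],True,col,1)
def poly(c,im,P,col):
    cv2.polylines(im,[np.int32(np.round([[q*s for q in proj(c,p)] for p in P]))],True,col,1)
E
python3 - <<'E'
from ov import *
c=env.capture('top');d=env.capture('side')
A=lambda u,v,z:at(c,u/s,v/s,z)
B=lambda u,v,z:at(d,u/s,v/s,z)
r=lambda n,p:print(n,np.round(p[:2],4))
nl,nr=A(209,326,.004),A(574,334,.004);fl,fr=A(262,262,.004),A(517,268,.004)
r('nl',nl);r('nr',nr);r('fl',fl);r('fr',fr)
u=(nr-nl)[:2];print('yaw', np.arctan2(u[0],-u[1]),np.linalg.norm(u)); w=(fr-fl)[:2];print(np.arctan2(w[0],-w[1]))
n=np.array([-u[1],u[0]])/np.linalg.norm(u);r('mid',(nl+nr)[:2]/2+n*.055)
r('pot',A(544,292,.089));r('tin',A(311,387,.06));r('tinS',B(469,382,.06));r('lid',A(402,388,.008));r('lidS',B(470,343,.01));
r('bot',A(652,415,.11));r('botS',B(503,188,.11))
r('canS',B(335,389,.132));r('can',A(223,276,.136))
for p in [(502,370),(528,376),(523,411),(491,401)]: r('heel',A(*p,.04))
r('dark',A(180,420,.155))
E
```

```text
nl [0.5663 0.3294]
nr [ 0.5383 -0.2659]
fl [0.6719 0.244 ]
fr [ 0.6508 -0.1795]
yaw -0.0469903117751915 0.5959942280754249
-0.04978610452048621
mid [0.6073 0.0292]
pot [ 0.5927 -0.2007]
tin [0.4608 0.1536]
tinS [0.4607 0.1674]
lid [0.4578 0.016 ]
lidS [0.4579 0.0241]
bot [ 0.4077 -0.3367]
botS [ 0.4088 -0.3169]
canS [0.6183 0.2747]
can [0.6185 0.2679]
heel [ 0.4806 -0.1399]
heel [ 0.4704 -0.1796]
heel [ 0.4171 -0.1688]
heel [ 0.4335 -0.1205]
dark [0.4171 0.3152]
```

```bash
cat > ov1.py <<'E'
from ov import *
import sys
def run(out,T):
    ims=[]
    for n in('top','side'):
        c=env.capture(n);im=cv2.resize(cv2.cvtColor(c['image'],cv2.COLOR_RGB2BGR),(800,600),interpolation=cv2.INTER_CUBIC)
        for x,y,z,r,col in T['c']: circ(c,im,x,y,z,r,col)
        for P in T['p']: poly(c,im,P,(255,255,0))
        cv2.imwrite(f'pics/{out}_{n}.png',im)
E
python3 - <<'E'
from ov1 import *
a=-.048; m=np.array([.6073,.0292]); R=np.array([[np.cos(a),-np.sin(a)],[np.sin(a),np.cos(a)]])
a=-a if 0 else a
ax=np.array([np.cos(.048),-np.sin(.048)]);ay=np.array([np.sin(.048),np.cos(.048)])
S=lambda x,y,z:[*(m+x*ax+y*ay),z]
g=(0,255,0);r=(0,0,255)
pot=S(0,-.24,0);can=S(0,.24,0)
run('o1',{'c':[(*pot[:2],.089,.042,g),(*pot[:2],.004,.042,r),(*can[:2],.004,.045,r),
 (.4608,.1536,.06,.03,g),(.4608,.1536,0,.03,r),(.4578,.016,.006,.033,r),(.4578,.016,.034,.01,g),(.4077,-.3367,.11,.02,g),(.4077,-.3367,0,.024,r)],
'p':[[S(-.055,-.3,.004),S(.055,-.3,.004),S(.055,.3,.004),S(-.055,.3,.004)]]})
E
```

```text
(no output)
```

View pics/o1_top.png

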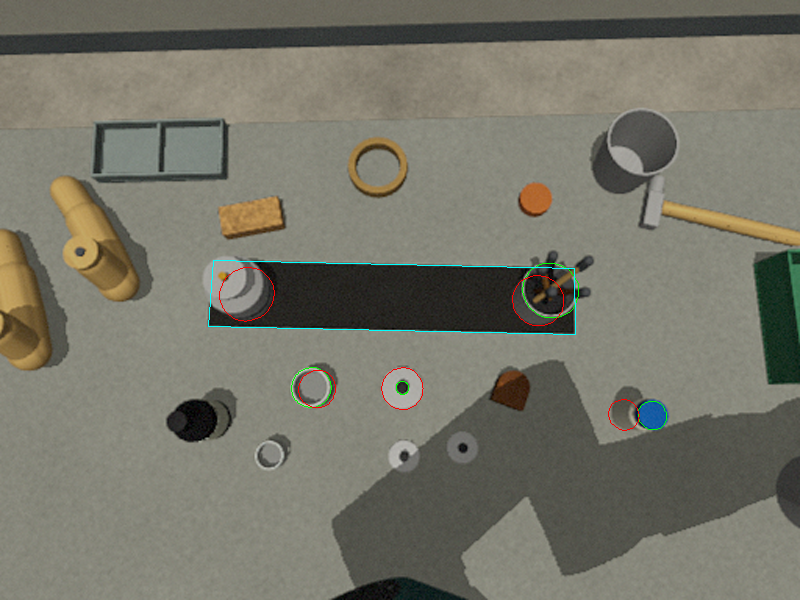

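View pics/o1_side.png

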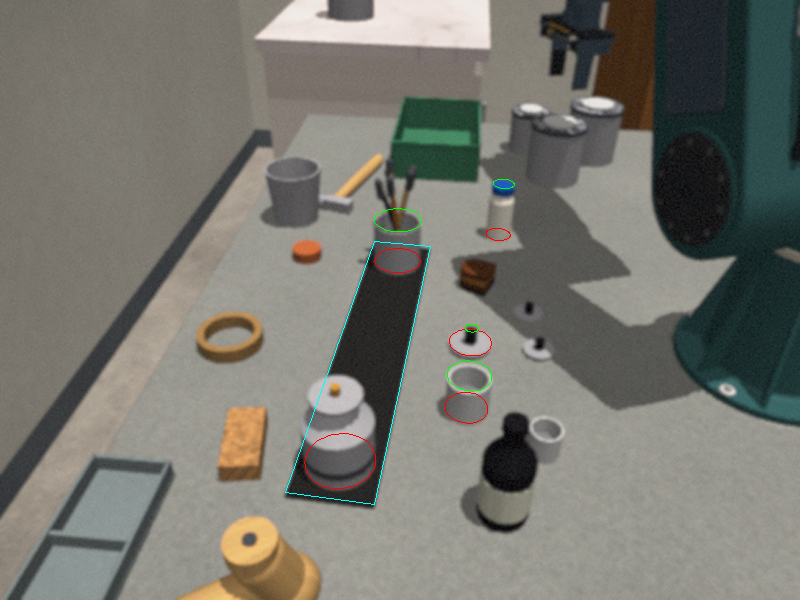

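Run:
```python
import cv2,numpy as np
t=cv2.imread('pics/o1_top.png');s=cv2.imread('pics/o1_side.png');t0=cv2.imread('pics/top0b.png');s0=cv2.imread('pics/side0b.png')
f=lambda i,x,y:cv2.resize(i[y:y+75,x:x+100],(400,300),interpolation=cv2.INTER_CUBIC)
cv2.imwrite('pics/m1.png',np.vstack([np.hstack([f(t,590,375),f(t,275,345)]),np.hstack([f(s,430,355),f(s,460,170)])]))
```

```text
(no output)
```

View pics/m1.png

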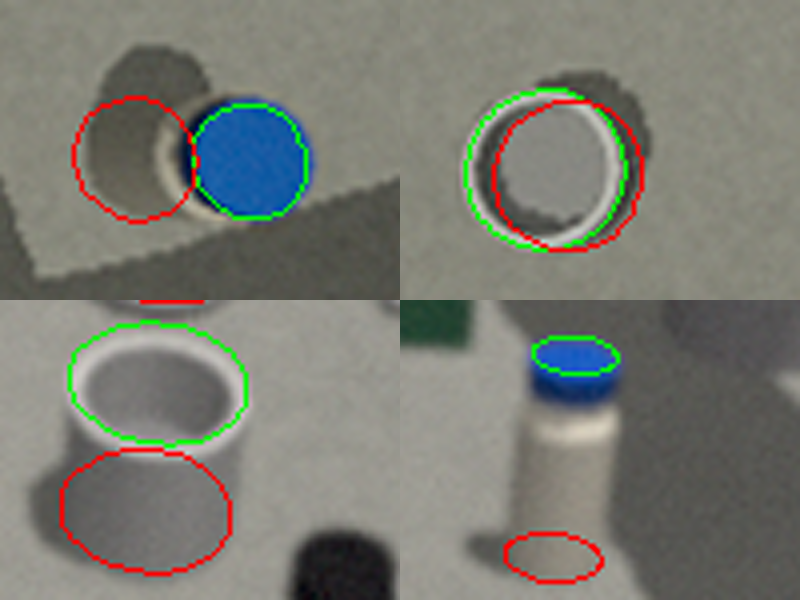

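The crops show the tin matches the top overlay within about 3 mm, while the bottle's base is less sure. Both get refined with the wrist camera. First I square the tool to the strip.

```bash
python3 -m handwheel '[{"rz":-1},{"rz":-1},{"rz":-1},{"rz":-1},{"rz":-1},{"rz":-1},{"rz":-1},{"rz":-1}]'
python3 -m handwheel '[{"rz":-1},{"rz":-1},{"rz":-1},{"rz":-1},{"rz":-0.85},{}]'
cat > go.py <<'E'
import sys
from h import *
o=env.get_obs();R=np.array(o['ee_rot']);p=np.array(o['ee_pos'])
print('t',round(o['time'],2),'p',p.round(4),'yangle',np.degrees(np.arctan2(R[1,1],R[0,1])).round(2),'tilt',R[:,2].round(3),'w',o['gripper_width'].__round__(4))
if len(sys.argv)>3: print('units',(R.T@(np.array(list(map(float,sys.argv[1:4])))-p)/.04).round(2))
E
python3 go.py .461 .156 .214
```

```text
t 0.3 p [ 0.2743 -0.6439  0.2137] yangle -66.92 tilt [-0.  0. -1.] w 0.0911
units [ 12.13 -16.57  -0.  ]validation failed for argument at $[0]...
validation failed for argument at $[0]...
```

```bash
python3 -m handwheel '[{"rx":0,"ry":0,"rz":-1,"dx":0,"dy":0,"dz":0,"claw":91}]'; python3 -m handwheel '[{"rz":-1,"claw":91}]';python3 -m handwheel '[{"rz":-1.0,"dx":0.0}]'; python3 go.py
```

```text
time: 0.38
ee_pos: [0.2744, -0.6439, 0.2138]
ee_rot: [[0.883, 0.469, -0.0], [0.469, -0.883, 0.0], [0.0, -0.0, -1.0]]
wrist_force: [0.2, 0.2, 0.3]
gripper_width: 0.0912
grip_force: 0.0
t 0.38 p [ 0.2744 -0.6439  0.2138] yangle -62.0 tilt [-0.  0. -1.] w 0.0912validation failed for argument at $[0]...
validation failed for argument at $[0]...
```

```bash
python3 -m handwheel '[{"rx":0,"ry":0,"rz":-1,"dx":0,"dy":0,"dz":0,"claw":91},{"rx":0,"ry":0,"rz":-1,"dx":0,"dy":0,"dz":0,"claw":91},{"rx":0,"ry":0,"rz":-1,"dx":0,"dy":0,"dz":0,"claw":91},{"rx":0,"ry":0,"rz":-1,"dx":0,"dy":0,"dz":0,"claw":91},{"rx":0,"ry":0,"rz":-1,"dx":0,"dy":0,"dz":0,"claw":91},{"rx":0,"ry":0,"rz":-1,"dx":0,"dy":0,"dz":0,"claw":91},{"rx":0,"ry":0,"rz":-1,"dx":0,"dy":0,"dz":0,"claw":91},{"rx":0,"ry":0,"rz":-1,"dx":0,"dy":0,"dz":0,"claw":91}]' >/dev/null
python3 -m handwheel '[{"rx":0,"ry":0,"rz":-1,"dx":0,"dy":0,"dz":0,"claw":91},{"rx":0,"ry":0,"rz":-1,"dx":0,"dy":0,"dz":0,"claw":91},{"rx":0,"ry":0,"rz":-1,"dx":0,"dy":0,"dz":0,"claw":91},{"rx":0,"ry":0,"rz":-0.85,"dx":0,"dy":0,"dz":0,"claw":91},{"rx":0,"ry":0,"rz":0,"dx":0,"dy":0,"dz":0,"claw":91}]'
python3 go.py .461 .156 .214
```

```text
time: 1.47
ee_pos: [0.2744, -0.6439, 0.2138]
ee_rot: [[0.043, 0.999, -0.0], [0.999, -0.043, 0.0], [0.0, -0.0, -1.0]]
wrist_force: [1.1, 0.0, -0.5]
gripper_width: 0.0911
grip_force: 0.0
t 1.47 p [ 0.2744 -0.6439  0.2138] yangle -2.47 tilt [-0.  0. -1.] w 0.0911
units [20.18  3.8  -0.  ]
```

```bash
cat > w.py <<'E'
import sys
from h import *
# wrist fisheye helpers: saves the picture together with the pose
def wsnap(f):
    o=env.get_obs();c=env.capture('wrist')
    cv2.imwrite('pics/'+f+'.png',cv2.cvtColor(c['image'],cv2.COLOR_RGB2BGR))
    np.savez('pics/'+f+'.npz',K=c['intrinsics'],M=c['mount'],p=o['ee_pos'],R=o['ee_rot'])
def wat(f,u,v,z):
    d=np.load('pics/'+f+'.npz');K=d['K'];x=(u-K[0,2])/K[0,0];y=(v-K[1,2])/K[1,1];r=np.hypot(x,y)
    q=np.array([np.sin(r)*x/r,-np.sin(r)*y/r,-np.cos(r)])
    M=d['M'];R=d['R'];o=d['p']+R@M[:3,3];q=R@M[:3,:3]@q
    return (o+q*(z-o[2])/q[2])
def wproj(f,P):
    d=np.load('pics/'+f+'.npz');K=d['K'];M=d['M'];R=d['R']
    q=M[:3,:3].T@(R.T@(np.asarray(P)-d['p'])-M[:3,3])
    x,y,z=q[0],-q[1],-q[2];h=np.hypot(x,y);t=np.arctan2(h,z)
    return K[0,2]+K[0,0]*t*x/h,K[1,2]+K[1,1]*t*y/h
if len(sys.argv)>1 and __name__=='__main__': wsnap(sys.argv[1])
E
python3 -m handwheel '[{"rx":0,"ry":0,"rz":0,"dx":0.6,"dy":0.76,"dz":0,"claw":91},{"rx":0,"ry":0,"rz":0,"dx":0.6,"dy":0.76,"dz":0,"claw":91},{"rx":0,"ry":0,"rz":0,"dx":0.6,"dy":0.76,"dz":0,"claw":91},{"rx":0,"ry":0,"rz":0,"dx":0.6,"dy":0.76,"dz":0,"claw":91},{"rx":0,"ry":0,"rz":0,"dx":0.6,"dy":0.76,"dz":0,"claw":91},{"rx":0,"ry":0,"rz":0,"dx":1,"dy":0,"dz":0,"claw":91},{"rx":0,"ry":0,"rz":0,"dx":1,"dy":0,"dz":0,"claw":91},{"rx":0,"ry":0,"rz":0,"dx":1,"dy":0,"dz":0,"claw":91}]'  >/dev/null
python3 -m handwheel '[{"rx":0,"ry":0,"rz":0,"dx":1,"dy":0,"dz":0,"claw":91},{"rx":0,"ry":0,"rz":0,"dx":1,"dy":0,"dz":0,"claw":91},{"rx":0,"ry":0,"rz":0,"dx":1,"dy":0,"dz":0,"claw":91},{"rx":0,"ry":0,"rz":0,"dx":1,"dy":0,"dz":0,"claw":91},{"rx":0,"ry":0,"rz":0,"dx":1,"dy":0,"dz":0,"claw":91},{"rx":0,"ry":0,"rz":0,"dx":0,"dy":0,"dz":0,"claw":91},{"rx":0,"ry":0,"rz":0,"dx":0,"dy":0,"dz":0,"claw":91}]' >/dev/null
python3 w.py w1
python3 -m handwheel '[{"rx":0,"ry":0,"rz":0,"dx":1,"dy":0,"dz":0,"claw":91},{"rx":0,"ry":0,"rz":0,"dx":1,"dy":0,"dz":0,"claw":91},{"rx":0,"ry":0,"rz":0,"dx":1,"dy":0,"dz":0,"claw":91},{"rx":0,"ry":0,"rz":0,"dx":1,"dy":0,"dz":0,"claw":91},{"rx":0,"ry":0,"rz":0,"dx":1,"dy":0,"dz":0,"claw":91},{"rx":0,"ry":0,"rz":0,"dx":0,"dy":0,"dz":0,"claw":91},{"rx":0,"ry":0,"rz":0,"dx":0,"dy":0,"dz":0,"claw":91}]' 
python3 w.py w2
python3 go.py .461 .156 .214
python3 - <<'E'
import cv2,numpy as np
a=cv2.imread('pics/w1.png');b=cv2.imread('pics/w2.png')
cv2.imwrite('pics/w12.png',cv2.resize(np.vstack([a,b]),(400,600)) if 0 else cv2.resize(np.hstack([a,b]),(800,300)))
d=np.load('pics/w2.npz');print(d['K'],d['M'])
E
```

```text
time: 3.35
ee_pos: [0.4566, -0.0112, 0.214]
ee_rot: [[0.045, 0.999, 0.0], [0.999, -0.045, -0.0], [-0.0, 0.0, -1.0]]
wrist_force: [0.0, -1.0, 0.7]
gripper_width: 0.091
grip_force: 0.0
t 3.4 p [ 0.4566 -0.0123  0.214 ] yangle -2.69 tilt [ 0. -0. -1.] w 0.0908
units [ 4.21 -0.09 -0.  ]
[[297.31863964   0.         254.36310552]
 [  0.         297.31863964 195.67348977]
 [  0.           0.           1.        ]] [[ 2.55631037e-04  9.72575747e-01  2.32586224e-01  6.56079440e-02]
 [ 9.99999640e-01 -6.05701927e-05 -8.45801789e-04  6.78314287e-05]
 [-8.08518514e-04  2.32586357e-01 -9.72575412e-01 -1.69771962e-01]
 [ 0.00000000e+00  0.00000000e+00  0.00000000e+00  1.00000000e+00]]
```

View pics/w12.png

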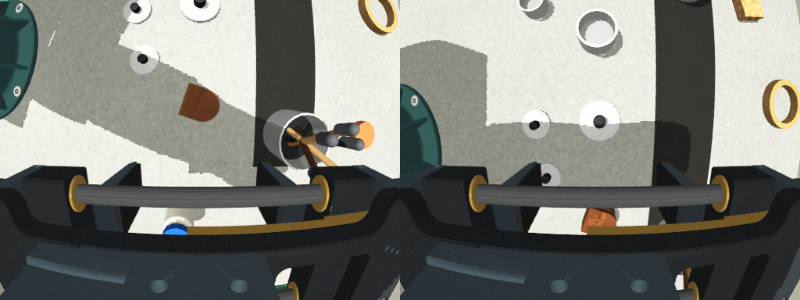

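Run:
```python
from w import *
s=1.28
f=lambda n,u,v,z:print(n,u,v,wat(n,u*s,v*s,z).round(4))
f('w2',199,121,.034);f('w2',199.5,122,.008);f('w2',198,29,.06);f('w1',200,4,.034)
for u,v in[(187,84),(179,117),(212,88),(212,121),(220,106)]: f('w1',u,v,.04)
f('w1',300,141,.089)
f('w1',175,232,.11)
# precise crop montage
import cv2
b=cv2.imread('pics/w2.png');a=cv2.imread('pics/w1.png')
c=lambda i,x,y:cv2.resize(i[y:y+75,x:x+100],(400,300),interpolation=cv2.INTER_CUBIC)
cv2.imwrite('pics/m2.png',np.vstack([np.hstack([c(b,205,0),c(b,205,118)]),np.hstack([c(a,205,90),c(a,170,245)])]))
```

```text
w2 199 121 [0.4589 0.0201 0.034 ]
w2 199.5 122 [0.4596 0.0159 0.008 ]
w2 198 29 [0.4635 0.1539 0.06  ]
w1 200 4 [0.4592 0.0056 0.034 ]
w1 187 84 [ 0.4342 -0.1225  0.04  ]
w1 179 117 [ 0.4199 -0.1708  0.04  ]
w1 212 88 [ 0.4705 -0.1301  0.04  ]
w1 212 121 [ 0.4685 -0.1791  0.04  ]
w1 220 106 [ 0.4812 -0.1572  0.04  ]
w1 300 141 [ 0.5874 -0.2047  0.089 ]
w1 175 232 [ 0.4093 -0.321   0.11  ]
```

View pics/m2.png

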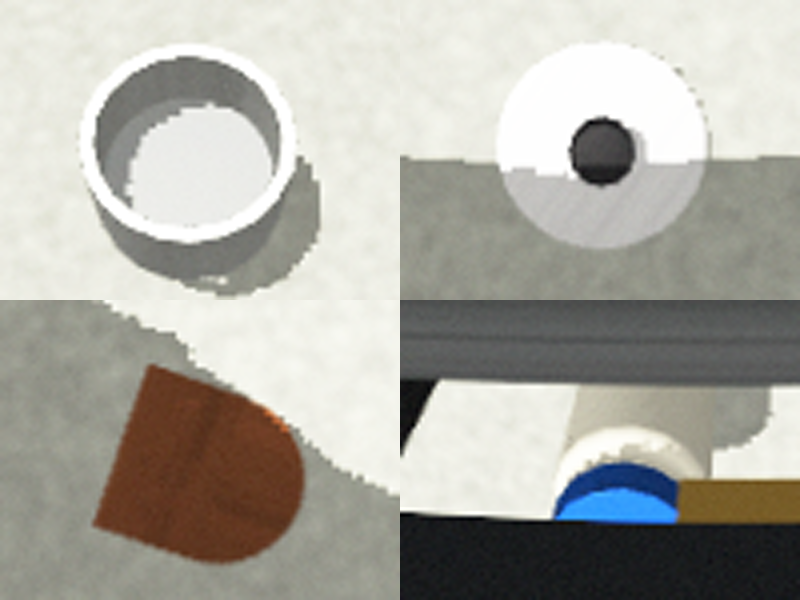

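```bash
python3 - <<'E'
from w import *
print('tin',wat('w2',252.2,35.5,.06).round(4));print('lid',wat('w2',255.2,154.3,.008).round(4))
a=wat('w1',242,106.2,.04)[:2];b=wat('w1',228.3,146.3,.04)[:2]
e=(a-b);L=np.linalg.norm(e);n=np.array([e[1],-e[0]])/L
print(a,b,L,'yaw',np.degrees(np.arctan2(n[1],n[0])),'org',(a+b)/2+.028*n)
print(wat('w1',280.7,136.2,.04), (a+b)/2+.055*n)
E
python3 go.py .462 .155 .214
```

```text
tin [0.4622 0.1559 0.06  ]
lid [0.4595 0.0183 0.008 ]
[ 0.43728946 -0.12112513] [ 0.41915137 -0.1667107 ] 0.04906153758262786 yaw -21.69716362382486 org [ 0.45423664 -0.15426953]
[ 0.48014593 -0.15775     0.04      ] [ 0.47932371 -0.16425145]
t 3.4 p [ 0.4566 -0.0123  0.214 ] yangle -2.69 tilt [ 0. -0. -1.] w 0.0908
units [ 4.18 -0.06 -0.  ]
```

```bash
python3 -m handwheel '[{"rx":0,"ry":0,"rz":0,"dx":0.84,"dy":-0.01,"dz":0,"claw":91},{"rx":0,"ry":0,"rz":0,"dx":0.84,"dy":-0.01,"dz":0,"claw":91},{"rx":0,"ry":0,"rz":0,"dx":0.84,"dy":-0.01,"dz":0,"claw":91},{"rx":0,"ry":0,"rz":0,"dx":0.84,"dy":-0.01,"dz":0,"claw":91},{"rx":0,"ry":0,"rz":0,"dx":0.83,"dy":-0.01,"dz":0,"claw":91},{"rx":0,"ry":0,"rz":0,"dx":0,"dy":0,"dz":0,"claw":91},{"rx":0,"ry":0,"rz":0,"dx":0,"dy":0,"dz":0,"claw":91}]' >/dev/null
python3 go.py .462 .155 .02
python3 -m handwheel '[{"rx":0,"ry":0,"rz":0,"dx":0,"dy":0,"dz":0.8,"claw":91},{"rx":0,"ry":0,"rz":0,"dx":0,"dy":0,"dz":0.8,"claw":91},{"rx":0,"ry":0,"rz":0,"dx":0,"dy":0,"dz":0.8,"claw":91},{"rx":0,"ry":0,"rz":0,"dx":0,"dy":0,"dz":0.8,"claw":91},{"rx":0,"ry":0,"rz":0,"dx":0,"dy":0,"dz":0.8,"claw":91},{"rx":0,"ry":0,"rz":0,"dx":0,"dy":0,"dz":0.8,"claw":91},{"rx":0,"ry":0,"rz":0,"dx":0,"dy":0,"dz":0,"claw":91},{"rx":0,"ry":0,"rz":0,"dx":0,"dy":0,"dz":0,"claw":91}]'
python3 go.py .462 .155 .02
```

```text
t 3.98 p [0.4626 0.1552 0.2138] yangle -2.69 tilt [-0. -0. -1.] w 0.091
units [-0.   -0.02  4.85]
time: 4.65
ee_pos: [0.4613, 0.1538, 0.0212]
ee_rot: [[0.049, 0.999, -0.003], [0.999, -0.049, -0.001], [-0.001, -0.003, -1.0]]
wrist_force: [1.3, 0.2, 0.4]
gripper_width: 0.091
grip_force: 0.0
t 4.65 p [0.4613 0.1538 0.0212] yangle -2.81 tilt [-0.003 -0.001 -1.   ] w 0.091
units [0.03 0.02 0.03]
```

Close, lift a little, and check.

```bash
python3 -m handwheel '[{"rx":0,"ry":0,"rz":0,"dx":0,"dy":0,"dz":0,"claw":50},{"rx":0,"ry":0,"rz":0,"dx":0,"dy":0,"dz":0,"claw":50},{"rx":0,"ry":0,"rz":0,"dx":0,"dy":0,"dz":0,"claw":50},{"rx":0,"ry":0,"rz":0,"dx":0,"dy":0,"dz":0,"claw":50},{"rx":0,"ry":0,"rz":0,"dx":0,"dy":0,"dz":0,"claw":50},{"rx":0,"ry":0,"rz":0,"dx":0,"dy":0,"dz":0,"claw":50},{"rx":0,"ry":0,"rz":0,"dx":0,"dy":0,"dz":0,"claw":50},{"rx":0,"ry":0,"rz":0,"dx":0,"dy":0,"dz":0,"claw":50}]' 15
python3 go.py
python3 -m handwheel '[{"rx":0,"ry":0,"rz":0,"dx":0,"dy":0,"dz":-0.5,"claw":50},{"rx":0,"ry":0,"rz":0,"dx":0,"dy":0,"dz":-0.5,"claw":50},{"rx":0,"ry":0,"rz":0,"dx":0,"dy":0,"dz":-0.5,"claw":50},{"rx":0,"ry":0,"rz":0,"dx":0,"dy":0,"dz":0,"claw":50},{"rx":0,"ry":0,"rz":0,"dx":0,"dy":0,"dz":0,"claw":50}]'
python3 go.py .6073 .0292 .080
```

```text
time: 5.32
ee_pos: [0.4623, 0.1559, 0.0227]
ee_rot: [[0.046, 0.999, 0.001], [0.999, -0.046, 0.0], [0.0, 0.001, -1.0]]
wrist_force: [-2.5, -2.4, 13.5]
gripper_width: 0.0588
grip_force: 15.0
t 5.32 p [0.4623 0.1559 0.0227] yangle -2.65 tilt [ 0.001  0.    -1.   ] w 0.0588
time: 5.73
ee_pos: [0.4624, 0.156, 0.0827]
ee_rot: [[0.046, 0.999, 0.002], [0.999, -0.046, 0.001], [0.001, 0.002, -1.0]]
wrist_force: [1.1, -0.0, -2.2]
gripper_width: 0.058
grip_force: 15.0
t 5.73 p [0.4624 0.156  0.0827] yangle -2.66 tilt [ 0.002  0.001 -1.   ] w 0.058
units [-3.    3.76  0.07]
```

```bash
python3 -m handwheel '[{"rx":0,"ry":0,"rz":0,"dx":-0.5,"dy":0.63,"dz":0,"claw":50},{"rx":0,"ry":0,"rz":0,"dx":-0.5,"dy":0.63,"dz":0,"claw":50},{"rx":0,"ry":0,"rz":0,"dx":-0.5,"dy":0.63,"dz":0,"claw":50},{"rx":0,"ry":0,"rz":0,"dx":-0.5,"dy":0.63,"dz":0,"claw":50},{"rx":0,"ry":0,"rz":0,"dx":-0.5,"dy":0.63,"dz":0,"claw":50},{"rx":0,"ry":0,"rz":0,"dx":-0.5,"dy":0.61,"dz":0,"claw":50},{"rx":0,"ry":0,"rz":0,"dx":0,"dy":0,"dz":0,"claw":50},{"rx":0,"ry":0,"rz":0,"dx":0,"dy":0,"dz":0,"claw":50}]'
python3 go.py .6073 .0292 .0275
python3 - <<'E'
from ov1 import *
from w import wsnap
wsnap('w3');cv2.imwrite('pics/w3b.png',cv2.imread('pics/w3.png'))
E
```

```text
time: 6.4
ee_pos: [0.6066, 0.0279, 0.0804]
ee_rot: [[0.048, 0.999, -0.001], [0.999, -0.048, -0.0], [-0.0, -0.001, -1.0]]
wrist_force: [-0.2, 0.1, -1.2]
gripper_width: 0.0587
grip_force: 15.0
t 6.4 p [0.6066 0.0279 0.0804] yangle -2.77 tilt [-0.001 -0.    -1.   ] w 0.0587
units [0.03 0.02 1.32]
```

View pics/w3.png

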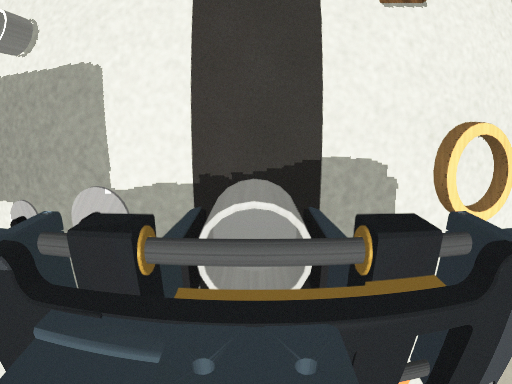

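Run:
```python
from w import *
print(wat('w3',255,201.5,.1195).round(4), wat('w3',198,238,.1195).round(4),wat('w3',312,238,.1195).round(4))
for v in(60,140): print(wat('w3',192,v,.004).round(4),wat('w3',322,v,.004).round(4))
```

```text
[0.6086 0.0595 0.1195] [0.5806 0.0428 0.1195] [0.6349 0.0401 0.1195]
[0.5608 0.153  0.004 ] [0.669  0.1481 0.004 ]
[0.5573 0.0849 0.004 ] [0.666  0.0798 0.004 ]
```

```bash
python3 -m handwheel '[{"rx":0,"ry":0,"rz":0,"dx":0.03,"dy":0.03,"dz":0.4,"claw":50},{"rx":0,"ry":0,"rz":0,"dx":0,"dy":0,"dz":0.4,"claw":50},{"rx":0,"ry":0,"rz":0,"dx":0,"dy":0,"dz":0.3,"claw":50},{"rx":0,"ry":0,"rz":0,"dx":0,"dy":0,"dz":0.15,"claw":50},{"rx":0,"ry":0,"rz":0,"dx":0,"dy":0,"dz":0.1,"claw":50},{"rx":0,"ry":0,"rz":0,"dx":0,"dy":0,"dz":0,"claw":50},{"rx":0,"ry":0,"rz":0,"dx":0,"dy":0,"dz":0,"claw":50}]'
python3 go.py .6073 .0292 .0275
```

```text
time: 7.03
ee_pos: [0.6078, 0.0302, 0.0281]
ee_rot: [[0.046, 0.999, 0.0], [0.999, -0.046, 0.0], [0.0, 0.0, -1.0]]
wrist_force: [0.6, 0.1, -0.9]
gripper_width: 0.0589
grip_force: 15.0
t 7.03 p [0.6078 0.0302 0.0281] yangle -2.66 tilt [ 0.  0. -1.] w 0.0589
units [-0.03 -0.01  0.02]
```

```bash
python3 -m handwheel '[{"rx":0,"ry":0,"rz":0,"dx":0,"dy":0,"dz":0.04,"claw":50},{"rx":0,"ry":0,"rz":0,"dx":0,"dy":0,"dz":0.04,"claw":50},{"rx":0,"ry":0,"rz":0,"dx":0,"dy":0,"dz":0,"claw":50},{"rx":0,"ry":0,"rz":0,"dx":0,"dy":0,"dz":0,"claw":50}]'
python3 -m handwheel '[{"rx":0,"ry":0,"rz":0,"dx":0,"dy":0,"dz":0,"claw":70},{"rx":0,"ry":0,"rz":0,"dx":0,"dy":0,"dz":0,"claw":91},{"rx":0,"ry":0,"rz":0,"dx":0,"dy":0,"dz":0,"claw":91},{"rx":0,"ry":0,"rz":0,"dx":0,"dy":0,"dz":0,"claw":91},{"rx":0,"ry":0,"rz":0,"dx":0,"dy":0,"dz":0,"claw":91},{"rx":0,"ry":0,"rz":0,"dx":0,"dy":0,"dz":0,"claw":91},{"rx":0,"ry":0,"rz":0,"dx":0,"dy":0,"dz":0,"claw":91}]'
python3 -m handwheel '[{"rx":0,"ry":0,"rz":0,"dx":0,"dy":0,"dz":-0.6,"claw":91},{"rx":0,"ry":0,"rz":0,"dx":0,"dy":0,"dz":-0.9,"claw":91},{"rx":0,"ry":0,"rz":0,"dx":0,"dy":0,"dz":-0.9,"claw":91},{"rx":0,"ry":0,"rz":0,"dx":0,"dy":0,"dz":-0.9,"claw":91},{"rx":0,"ry":0,"rz":0,"dx":0,"dy":0,"dz":-0.9,"claw":91},{"rx":0,"ry":0,"rz":0,"dx":0,"dy":0,"dz":0,"claw":91}]' >/dev/null
python3 go.py .459 .018 .2
```

```text
time: 7.37
ee_pos: [0.6084, 0.03, 0.0257]
ee_rot: [[0.047, 0.999, 0.001], [0.999, -0.047, 0.0], [0.0, 0.001, -1.0]]
wrist_force: [-1.2, 0.3, 8.4]
gripper_width: 0.0584
grip_force: 15.0
time: 7.95
ee_pos: [0.6078, 0.03, 0.0247]
ee_rot: [[0.047, 0.999, -0.0], [0.999, -0.047, 0.0], [0.0, -0.0, -1.0]]
wrist_force: [0.9, -0.3, 0.8]
gripper_width: 0.0911
grip_force: 0.0
t 8.45 p [0.6111 0.0301 0.1998] yangle -2.67 tilt [ 0.009  0.    -1.   ] w 0.0911
units [-0.48 -3.78 -0.04]
```

```bash
python3 -m handwheel '[{"rx":0,"ry":0,"rz":0,"dx":-0.1,"dy":-0.76,"dz":0,"claw":60},{"rx":0,"ry":0,"rz":0,"dx":-0.1,"dy":-0.76,"dz":0,"claw":60},{"rx":0,"ry":0,"rz":0,"dx":-0.1,"dy":-0.76,"dz":0,"claw":60},{"rx":0,"ry":0,"rz":0,"dx":-0.1,"dy":-0.75,"dz":0,"claw":60},{"rx":0,"ry":0,"rz":0,"dx":-0.08,"dy":-0.75,"dz":0,"claw":60},{"rx":0,"ry":0,"rz":0,"dx":0,"dy":0,"dz":0,"claw":60},{"rx":0,"ry":0,"rz":0,"dx":0,"dy":0,"dz":0,"claw":60}]' >/dev/null
python3 go.py .459 .018 .060
python3 -m handwheel '[{"rx":0,"ry":0,"rz":0,"dx":0,"dy":0,"dz":0.9,"claw":60},{"rx":0,"ry":0,"rz":0,"dx":0,"dy":0,"dz":0.9,"claw":60},{"rx":0,"ry":0,"rz":0,"dx":0,"dy":0,"dz":0.9,"claw":60},{"rx":0,"ry":0,"rz":0,"dx":0,"dy":0,"dz":0.8,"claw":60},{"rx":0,"ry":0,"rz":0,"dx":0,"dy":0,"dz":0,"claw":60},{"rx":0,"ry":0,"rz":0,"dx":0,"dy":0,"dz":0,"claw":60}]' >/dev/null
python3 go.py .459 .018 .014
python3 w.py w4
python3 - <<'E'
import cv2
cv2.imwrite('pics/w4c.png',cv2.resize(cv2.imread('pics/w4.png')[150:300,155:355],(800,600),interpolation=cv2.INTER_CUBIC))
E
```

```text
t 9.03 p [0.455  0.0178 0.1928] yangle -2.68 tilt [ 0.  0. -1.] w 0.06
units [0.01 0.1  3.32]
t 9.53 p [0.4556 0.0179 0.052 ] yangle -2.67 tilt [-0.003  0.    -1.   ] w 0.0601
units [0.01 0.09 0.95]
```

View pics/w4c.png

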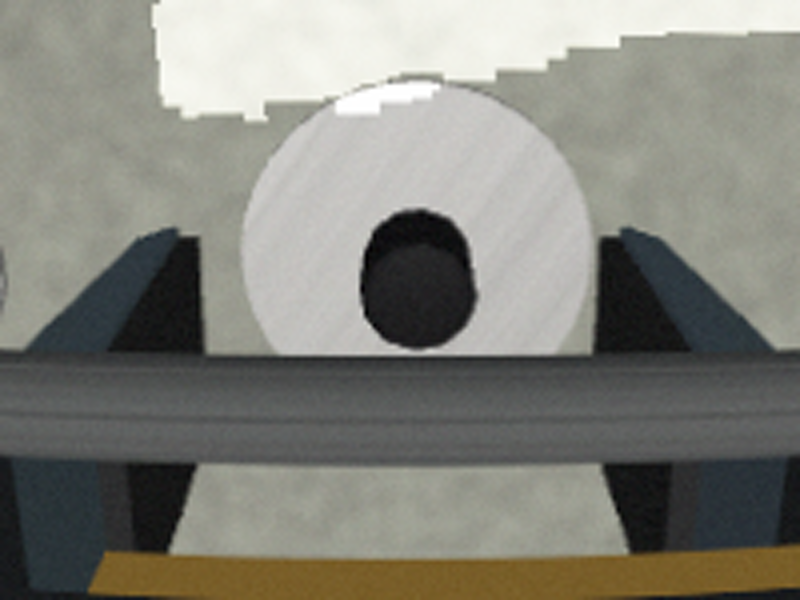

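The crop shows the largest lid between the open fingers, with the knob top at (419,295) and the flange's far edge at (415,76).

```bash
python3 - <<'E'
from w import *
print(wat('w4',259.8,223.8,.034).round(4),wat('w4',258.8,169,.01).round(4))
E
python3 go.py
```

```text
[0.4595 0.0192 0.034 ] [0.4605 0.0524 0.01  ]
t 9.58 p [0.4567 0.0179 0.0534] yangle -2.67 tilt [-0.  0. -1.] w 0.0602
```

```bash
python3 -m handwheel '[{"rx":0,"ry":0,"rz":0,"dx":0.03,"dy":0.08,"dz":0.4,"claw":60},{"rx":0,"ry":0,"rz":0,"dx":0,"dy":0,"dz":0.4,"claw":60},{"rx":0,"ry":0,"rz":0,"dx":0,"dy":0,"dz":0.15,"claw":60},{"rx":0,"ry":0,"rz":0,"dx":0,"dy":0,"dz":0,"claw":60},{"rx":0,"ry":0,"rz":0,"dx":0,"dy":0,"dz":0,"claw":60}]'
python3 -m handwheel '[{"rx":0,"ry":0,"rz":0,"dx":0,"dy":0,"dz":0,"claw":35},{"rx":0,"ry":0,"rz":0,"dx":0,"dy":0,"dz":0,"claw":10},{"rx":0,"ry":0,"rz":0,"dx":0,"dy":0,"dz":0,"claw":10},{"rx":0,"ry":0,"rz":0,"dx":0,"dy":0,"dz":0,"claw":10},{"rx":0,"ry":0,"rz":0,"dx":0,"dy":0,"dz":0,"claw":10},{"rx":0,"ry":0,"rz":0,"dx":0,"dy":0,"dz":0,"claw":10},{"rx":0,"ry":0,"rz":0,"dx":0,"dy":0,"dz":0,"claw":10}]' 15
python3 go.py .608 .0293 .13
```

```text
time: 10.0
ee_pos: [0.4601, 0.0189, 0.0161]
ee_rot: [[0.047, 0.999, 0.002], [0.999, -0.047, -0.0], [0.0, 0.002, -1.0]]
wrist_force: [0.2, 0.6, 0.1]
gripper_width: 0.06
grip_force: 0.0
time: 10.58
ee_pos: [0.4591, 0.0189, 0.0148]
ee_rot: [[0.047, 0.999, -0.0], [0.999, -0.047, 0.0], [0.0, -0.0, -1.0]]
wrist_force: [-1.5, -0.2, 2.4]
gripper_width: 0.0198
grip_force: 15.0
t 10.58 p [0.4591 0.0189 0.0148] yangle -2.67 tilt [-0.  0. -1.] w 0.0198
units [ 0.43  3.71 -2.88]
```

```bash
python3 -m handwheel '[{"rx":0,"ry":0,"rz":0,"dx":0,"dy":0,"dz":-0.6,"claw":10},{"rx":0,"ry":0,"rz":0,"dx":0,"dy":0,"dz":-0.8,"claw":10},{"rx":0,"ry":0,"rz":0,"dx":0,"dy":0,"dz":-0.8,"claw":10},{"rx":0,"ry":0,"rz":0,"dx":0,"dy":0,"dz":-0.7,"claw":10},{"rx":0,"ry":0,"rz":0,"dx":0,"dy":0,"dz":0,"claw":10}]' >/dev/null
python3 -m handwheel '[{"rx":0,"ry":0,"rz":0,"dx":0.08,"dy":0.6,"dz":0,"claw":10},{"rx":0,"ry":0,"rz":0,"dx":0.07,"dy":0.7,"dz":0,"claw":10},{"rx":0,"ry":0,"rz":0,"dx":0.07,"dy":0.7,"dz":0,"claw":10},{"rx":0,"ry":0,"rz":0,"dx":0.07,"dy":0.7,"dz":0,"claw":10},{"rx":0,"ry":0,"rz":0,"dx":0.07,"dy":0.6,"dz":0,"claw":10},{"rx":0,"ry":0,"rz":0,"dx":0.07,"dy":0.41,"dz":0,"claw":10},{"rx":0,"ry":0,"rz":0,"dx":0,"dy":0,"dz":0,"claw":10},{"rx":0,"ry":0,"rz":0,"dx":0,"dy":0,"dz":0,"claw":10}]'
python3 go.py .608 .0293 .09
python3 w.py w5
python3 - <<'E'
import cv2
cv2.imwrite('pics/w5c.png',cv2.resize(cv2.imread('pics/w5.png')[150:300,155:355],(800,600),interpolation=cv2.INTER_CUBIC))
E
```

```text
time: 11.67
ee_pos: [0.6079, 0.0292, 0.1297]
ee_rot: [[0.047, 0.999, -0.001], [0.999, -0.047, 0.0], [-0.0, -0.001, -1.0]]
wrist_force: [-0.0, 0.4, 0.3]
gripper_width: 0.0192
grip_force: 15.0
t 11.67 p [0.6079 0.0292 0.1297] yangle -2.67 tilt [-0.001  0.    -1.   ] w 0.0192
units [0.   0.   0.99]
```

View pics/w5c.png

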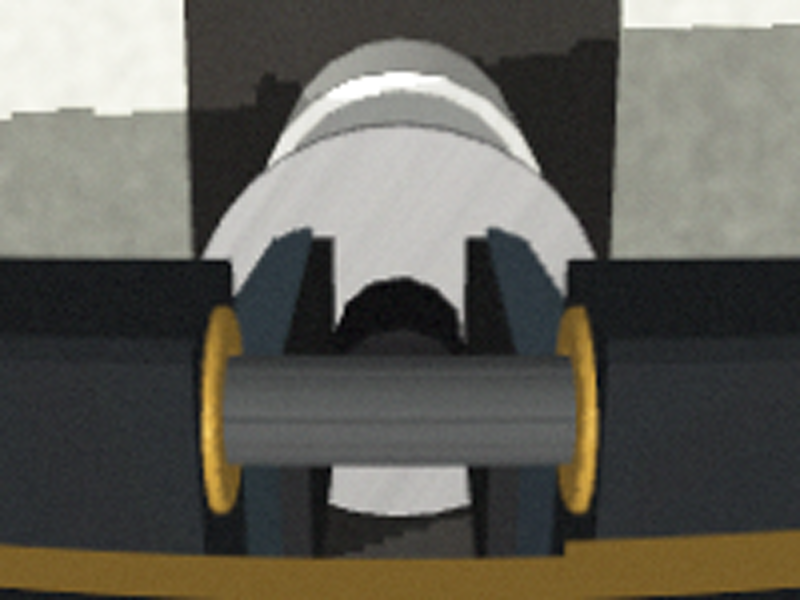

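Run:
```python
from w import *
g=lambda u,v,z:wat('w5',u/4+155,v/4+150,z).round(4)
a,b=g(402,124,.1249),g(402,516,.1249);print('lid',a,b,(a+b)/2)
print('tin far',g(400,70,.064)-[0,.03,0], g(400,90,.064)-[0,.026,0], 'base',g(402,38,.004)-[0,.03,0])
print('tin sides', g(262,165,.064),g(543,170,.064), 'lid sides',g(200,255,.1249),g(600,255,.1249))
```

```text
lid [0.6103 0.062  0.1249] [ 0.6074 -0.004   0.1249] [0.60885 0.029   0.1249 ]
tin far [0.6101 0.0316 0.064 ] [0.6099 0.0315 0.064 ] base [0.6107 0.0312 0.004 ]
tin sides [0.5811 0.0435 0.064 ] [0.6383 0.0398 0.064 ] lid sides [0.5782 0.043  0.1249] [0.64   0.0401 0.1249]
```

```bash
python3 -m handwheel '[{"rx":0,"ry":0,"rz":0,"dx":0.05,"dy":0,"dz":0.3,"claw":10},{"rx":0,"ry":0,"rz":0,"dx":0,"dy":0,"dz":0.4,"claw":10},{"rx":0,"ry":0,"rz":0,"dx":0,"dy":0,"dz":0.3,"claw":10},{"rx":0,"ry":0,"rz":0,"dx":0,"dy":0,"dz":0.15,"claw":10},{"rx":0,"ry":0,"rz":0,"dx":0,"dy":0,"dz":0.1,"claw":10},{"rx":0,"ry":0,"rz":0,"dx":0,"dy":0,"dz":0.05,"claw":10},{"rx":0,"ry":0,"rz":0,"dx":0,"dy":0,"dz":0,"claw":10},{"rx":0,"ry":0,"rz":0,"dx":0,"dy":0,"dz":0,"claw":10}]'
python3 -m handwheel '[{"rx":0,"ry":0,"rz":0,"dx":0,"dy":0,"dz":0.05,"claw":10},{"rx":0,"ry":0,"rz":0,"dx":0,"dy":0,"dz":0.04,"claw":10},{"rx":0,"ry":0,"rz":0,"dx":0,"dy":0,"dz":0,"claw":10},{"rx":0,"ry":0,"rz":0,"dx":0,"dy":0,"dz":0,"claw":10}]'
```

```text
time: 12.38
ee_pos: [0.6085, 0.0312, 0.0791]
ee_rot: [[0.047, 0.999, 0.001], [0.999, -0.047, -0.0], [0.0, 0.001, -1.0]]
wrist_force: [0.6, -0.5, -0.5]
gripper_width: 0.019
grip_force: 15.0
time: 12.72
ee_pos: [0.6083, 0.0312, 0.0752]
ee_rot: [[0.047, 0.999, 0.0], [0.999, -0.047, 0.0], [0.0, 0.0, -1.0]]
wrist_force: [0.7, 0.7, -0.2]
gripper_width: 0.0194
grip_force: 15.0
```

```bash
python3 -m handwheel '[{"rx":0,"ry":0,"rz":0,"dx":0,"dy":0,"dz":0.04,"claw":10},{"rx":0,"ry":0,"rz":0,"dx":0,"dy":0,"dz":0.03,"claw":10},{"rx":0,"ry":0,"rz":0,"dx":0,"dy":0,"dz":0,"claw":10},{"rx":0,"ry":0,"rz":0,"dx":0,"dy":0,"dz":0,"claw":10}]'
python3 -m handwheel '[{"rx":0,"ry":0,"rz":0,"dx":0,"dy":0,"dz":0,"claw":30},{"rx":0,"ry":0,"rz":0,"dx":0,"dy":0,"dz":0,"claw":50},{"rx":0,"ry":0,"rz":0,"dx":0,"dy":0,"dz":0,"claw":50},{"rx":0,"ry":0,"rz":0,"dx":0,"dy":0,"dz":0,"claw":50},{"rx":0,"ry":0,"rz":0,"dx":0,"dy":0,"dz":0,"claw":50},{"rx":0,"ry":0,"rz":0,"dx":0,"dy":0,"dz":0,"claw":50}]'
python3 -m handwheel '[{"rx":0,"ry":0,"rz":0,"dx":0,"dy":0,"dz":-0.5,"claw":50},{"rx":0,"ry":0,"rz":0,"dx":0,"dy":0,"dz":-0.8,"claw":50},{"rx":0,"ry":0,"rz":0,"dx":0,"dy":0,"dz":-0.8,"claw":50},{"rx":0,"ry":0,"rz":0,"dx":0,"dy":0,"dz":-0.8,"claw":50},{"rx":0,"ry":0,"rz":0,"dx":0,"dy":0,"dz":-0.5,"claw":50},{"rx":0,"ry":0,"rz":0,"dx":0,"dy":0,"dz":0,"claw":50},{"rx":0,"ry":0,"rz":0,"dx":0,"dy":0,"dz":0,"claw":50}]' > /dev/null
python3 w.py w6
python3 go.py .454 -.154 .2
python3 - <<'E'
from h import *
c=env.capture('side');a=cv2.resize(cv2.cvtColor(c['image'],cv2.COLOR_RGB2BGR)[175:275,200:300],(400,400),interpolation=cv2.INTER_CUBIC)
b=cv2.resize(cv2.imread('pics/w6.png')[150:350,155:355],(400,400))
cv2.imwrite('pics/m3.png',np.hstack([a,b]))
E
```

```text
time: 13.05
ee_pos: [0.6084, 0.0312, 0.0727]
ee_rot: [[0.047, 0.999, 0.0], [0.999, -0.047, 0.0], [0.0, 0.0, -1.0]]
wrist_force: [-2.6, -0.0, 6.0]
gripper_width: 0.0193
grip_force: 15.0
time: 13.55
ee_pos: [0.6082, 0.0312, 0.0723]
ee_rot: [[0.047, 0.999, -0.0], [0.999, -0.047, 0.0], [0.0, -0.0, -1.0]]
wrist_force: [0.3, 1.0, -0.8]
gripper_width: 0.0499
grip_force: 0.0
t 14.18 p [0.608  0.0312 0.208 ] yangle -2.67 tilt [ 0. -0. -1.] w 0.0502
units [-4.8  -3.63  0.2 ]
```

View pics/m3.png

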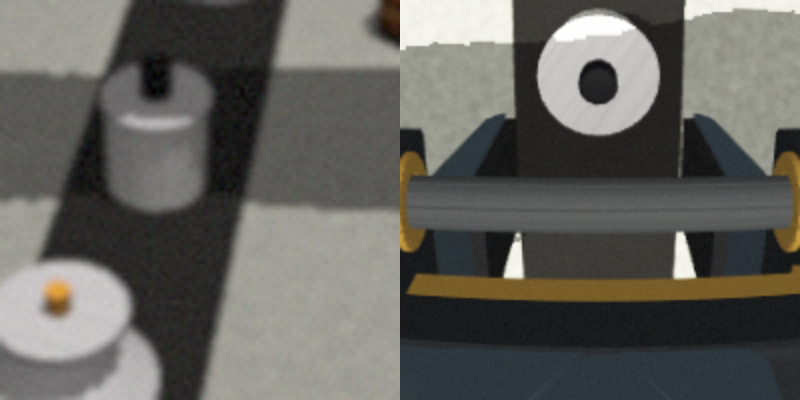

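The lid sits flat on the tin, with its knob upright in both views. Next is the heel.

```bash
python3 -m handwheel '[{"rx":0,"ry":0,"rz":0,"dx":-0.69,"dy":-0.52,"dz":0,"claw":91},{"rx":0,"ry":0,"rz":0,"dx":-0.69,"dy":-0.52,"dz":0,"claw":91},{"rx":0,"ry":0,"rz":0,"dx":-0.69,"dy":-0.52,"dz":0,"claw":91},{"rx":0,"ry":0,"rz":0,"dx":-0.69,"dy":-0.52,"dz":0,"claw":91},{"rx":0,"ry":0,"rz":0,"dx":-0.69,"dy":-0.52,"dz":0,"claw":91},{"rx":0,"ry":0,"rz":0,"dx":-0.69,"dy":-0.52,"dz":0,"claw":91},{"rx":0,"ry":0,"rz":0,"dx":-0.66,"dy":-0.52,"dz":0,"claw":91},{"rx":0,"ry":0,"rz":0,"dx":0,"dy":0,"dz":0,"claw":91}]' >/dev/null
python3 -m handwheel '[{"rx":0,"ry":0,"rz":-1,"dx":0,"dy":0,"dz":0,"claw":91},{"rx":0,"ry":0,"rz":-1,"dx":0,"dy":0,"dz":0,"claw":91},{"rx":0,"ry":0,"rz":-1,"dx":0,"dy":0,"dz":0,"claw":91},{"rx":0,"ry":0,"rz":-1,"dx":0,"dy":0,"dz":0,"claw":91},{"rx":0,"ry":0,"rz":-1,"dx":0,"dy":0,"dz":0,"claw":91},{"rx":0,"ry":0,"rz":-1,"dx":0,"dy":0,"dz":0,"claw":91},{"rx":0,"ry":0,"rz":-1,"dx":0,"dy":0,"dz":0,"claw":91}]' >/dev/null
python3 -m handwheel '[{"rx":0,"ry":0,"rz":-1,"dx":0,"dy":0,"dz":0,"claw":91},{"rx":0,"ry":0,"rz":-1,"dx":0,"dy":0,"dz":0,"claw":91},{"rx":0,"ry":0,"rz":-1,"dx":0,"dy":0,"dz":0,"claw":91},{"rx":0,"ry":0,"rz":-1,"dx":0,"dy":0,"dz":0,"claw":91},{"rx":0,"ry":0,"rz":-1,"dx":0,"dy":0,"dz":0,"claw":91},{"rx":0,"ry":0,"rz":-1,"dx":0,"dy":0,"dz":0,"claw":91},{"rx":0,"ry":0,"rz":-1,"dx":0,"dy":0,"dz":0,"claw":91},{"rx":0,"ry":0,"rz":0,"dx":0,"dy":0,"dz":0,"claw":91}]' >/dev/null
python3 w.py w7
python3 go.py .4545 -.1545 .08
python3 - <<'E'
import cv2
b=cv2.imread('pics/w7.png')[100:300,155:355]
cv2.imwrite('pics/w7c.png',cv2.resize(b,(600,600)))
E
```

```text
t 16.2 p [ 0.4535 -0.1534  0.2073] yangle 67.26 tilt [-0.002  0.001 -1.   ] w 0.0908
units [-0.04 -0.01  3.18]
```

View pics/w7c.png

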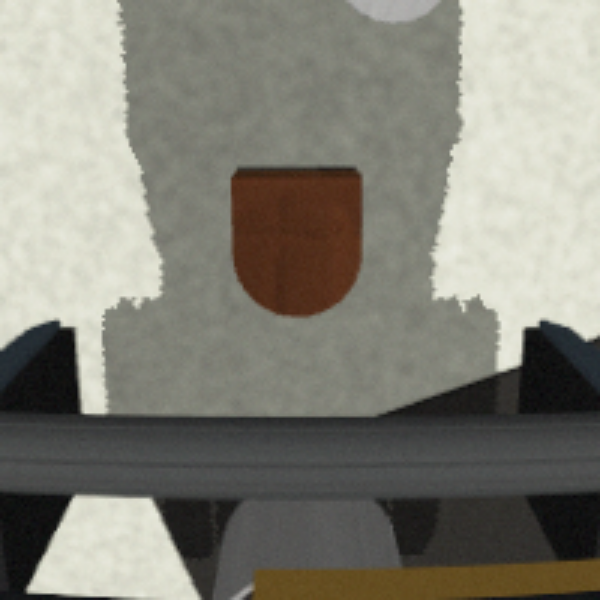

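```bash
python3 - <<'E'
from w import *
g=lambda u,v:wat('w7',u/3+155,v/3+100,.04)[:2]
a,b,t=g(232,176),g(362,176),g(298,317);e=b-a
print(np.degrees(np.arctan2(e[1],e[0])),np.linalg.norm(e),(a+b)/2,t); n=(t-(a+b)/2); print(np.linalg.norm(n),(a+b)/2+n*28/55)
E
python3 go.py .4545 -.1545 .02
```

```text
67.58209114501373 0.049374398660089566 [ 0.42763399 -0.14247015] [ 0.47900514 -0.1632441 ]
0.05541256566049634 [ 0.45378657 -0.15304598]
t 16.2 p [ 0.4535 -0.1534  0.2073] yangle 67.26 tilt [-0.002  0.001 -1.   ] w 0.0908
units [-0.04 -0.01  4.68]
```

```bash
python3 -m handwheel '[{"rx":0,"ry":0,"rz":0,"dx":0.2,"dy":0,"dz":0.8,"claw":91},{"rx":0,"ry":0,"rz":0,"dx":0,"dy":0,"dz":0.9,"claw":91},{"rx":0,"ry":0,"rz":0,"dx":0,"dy":0,"dz":0.9,"claw":91},{"rx":0,"ry":0,"rz":0,"dx":0,"dy":0,"dz":0.9,"claw":91},{"rx":0,"ry":0,"rz":0,"dx":0,"dy":0,"dz":0.9,"claw":91},{"rx":0,"ry":0,"rz":0,"dx":0,"dy":0,"dz":0.45,"claw":91},{"rx":0,"ry":0,"rz":0,"dx":0,"dy":0,"dz":0,"claw":91},{"rx":0,"ry":0,"rz":0,"dx":0,"dy":0,"dz":0,"claw":91}]'
python3 -m handwheel '[{"rx":0,"ry":0,"rz":0,"dx":0,"dy":0,"dz":0,"claw":70},{"rx":0,"ry":0,"rz":0,"dx":0,"dy":0,"dz":0,"claw":40},{"rx":0,"ry":0,"rz":0,"dx":0,"dy":0,"dz":0,"claw":40},{"rx":0,"ry":0,"rz":0,"dx":0,"dy":0,"dz":0,"claw":40},{"rx":0,"ry":0,"rz":0,"dx":0,"dy":0,"dz":0,"claw":40},{"rx":0,"ry":0,"rz":0,"dx":0,"dy":0,"dz":0,"claw":40},{"rx":0,"ry":0,"rz":0,"dx":0,"dy":0,"dz":0,"claw":40},{"rx":0,"ry":0,"rz":0,"dx":0,"dy":0,"dz":0,"claw":40}]' 20
python3 -m handwheel '[{"rx":0,"ry":0,"rz":0,"dx":0,"dy":0,"dz":-0.5,"claw":40},{"rx":0,"ry":0,"rz":0,"dx":0,"dy":0,"dz":-0.8,"claw":40},{"rx":0,"ry":0,"rz":0,"dx":0,"dy":0,"dz":-0.8,"claw":40},{"rx":0,"ry":0,"rz":0,"dx":0,"dy":0,"dz":-0.8,"claw":40},{"rx":0,"ry":0,"rz":0,"dx":0,"dy":0,"dz":-0.5,"claw":40},{"rx":0,"ry":0,"rz":0,"dx":0,"dy":0,"dz":0,"claw":40},{"rx":0,"ry":0,"rz":0,"dx":0,"dy":0,"dz":0,"claw":40}]'
```

```text
time: 16.87
ee_pos: [0.4457, -0.1503, 0.0136]
ee_rot: [[-0.922, 0.387, -0.003], [0.387, 0.922, 0.001], [0.003, -0.0, -1.0]]
wrist_force: [0.9, -0.0, -0.2]
gripper_width: 0.091
grip_force: 0.0
time: 17.53
ee_pos: [0.4466, -0.1508, 0.0146]
ee_rot: [[-0.923, 0.385, 0.0], [0.385, 0.923, -0.0], [-0.0, 0.0, -1.0]]
wrist_force: [-2.0, 1.3, 7.4]
gripper_width: 0.0502
grip_force: 20.0
time: 18.12
ee_pos: [0.4469, -0.1509, 0.151]
ee_rot: [[-0.923, 0.386, 0.002], [0.386, 0.923, -0.001], [-0.002, 0.0, -1.0]]
wrist_force: [0.4, -0.1, -1.0]
gripper_width: 0.0498
grip_force: 20.0
```

```bash
python3 -m handwheel '[{"rx":0,"ry":0,"rz":1,"dx":0,"dy":0,"dz":0,"claw":40},{"rx":0,"ry":0,"rz":1,"dx":0,"dy":0,"dz":0,"claw":40},{"rx":0,"ry":0,"rz":1,"dx":0,"dy":0,"dz":0,"claw":40},{"rx":0,"ry":0,"rz":1,"dx":0,"dy":0,"dz":0,"claw":40},{"rx":0,"ry":0,"rz":1,"dx":0,"dy":0,"dz":0,"claw":40},{"rx":0,"ry":0,"rz":1,"dx":0,"dy":0,"dz":0,"claw":40},{"rx":0,"ry":0,"rz":1,"dx":0,"dy":0,"dz":0,"claw":40}]' >/dev/null
python3 -m handwheel '[{"rx":0,"ry":0,"rz":1,"dx":0,"dy":0,"dz":0,"claw":40},{"rx":0,"ry":0,"rz":1,"dx":0,"dy":0,"dz":0,"claw":40},{"rx":0,"ry":0,"rz":1,"dx":0,"dy":0,"dz":0,"claw":40},{"rx":0,"ry":0,"rz":1,"dx":0,"dy":0,"dz":0,"claw":40},{"rx":0,"ry":0,"rz":1,"dx":0,"dy":0,"dz":0,"claw":40},{"rx":0,"ry":0,"rz":1,"dx":0,"dy":0,"dz":0,"claw":40},{"rx":0,"ry":0,"rz":1,"dx":0,"dy":0,"dz":0,"claw":40},{"rx":0,"ry":0,"rz":0,"dx":0,"dy":0,"dz":0,"claw":40}]' >/dev/null
python3 go.py .6024 -.082 .0195
```

```text
t 19.37 p [ 0.4455 -0.1504  0.1487] yangle -2.91 tilt [-0.002  0.001 -1.   ] w 0.0501
units [1.9  3.84 3.22]
```

```bash
python3 -m handwheel '[{"rx":0,"ry":0,"rz":0,"dx":0.31,"dy":0.63,"dz":0,"claw":40},{"rx":0,"ry":0,"rz":0,"dx":0.31,"dy":0.63,"dz":0,"claw":40},{"rx":0,"ry":0,"rz":0,"dx":0.31,"dy":0.63,"dz":0,"claw":40},{"rx":0,"ry":0,"rz":0,"dx":0.31,"dy":0.63,"dz":0,"claw":40},{"rx":0,"ry":0,"rz":0,"dx":0.31,"dy":0.63,"dz":0,"claw":40},{"rx":0,"ry":0,"rz":0,"dx":0.31,"dy":0.63,"dz":0,"claw":40},{"rx":0,"ry":0,"rz":0,"dx":0,"dy":0,"dz":0,"claw":40},{"rx":0,"ry":0,"rz":0,"dx":0,"dy":0,"dz":0,"claw":40}]' >/dev/null
python3 go.py .6024 -.082 .0195
```

```text
t 20.03 p [ 0.6011 -0.0828  0.1487] yangle -2.45 tilt [-0.002  0.    -1.   ] w 0.05
units [0.02 0.04 3.23]
```

```bash
python3 -m handwheel '[{"rx":0,"ry":0,"rz":0,"dx":0.01,"dy":0.02,"dz":0.6,"claw":40},{"rx":0,"ry":0,"rz":0,"dx":0,"dy":0,"dz":0.8,"claw":40},{"rx":0,"ry":0,"rz":0,"dx":0,"dy":0,"dz":0.8,"claw":40},{"rx":0,"ry":0,"rz":0,"dx":0,"dy":0,"dz":0.6,"claw":40},{"rx":0,"ry":0,"rz":0,"dx":0,"dy":0,"dz":0.25,"claw":40},{"rx":0,"ry":0,"rz":0,"dx":0,"dy":0,"dz":0.08,"claw":40},{"rx":0,"ry":0,"rz":0,"dx":0,"dy":0,"dz":0,"claw":40},{"rx":0,"ry":0,"rz":0,"dx":0,"dy":0,"dz":0,"claw":40}]'
python3 go.py .6024 -.082 .0186
```

```text
time: 20.7
ee_pos: [0.6023, -0.0834, 0.0263]
ee_rot: [[0.046, 0.999, 0.001], [0.999, -0.046, -0.0], [-0.0, 0.001, -1.0]]
wrist_force: [0.1, -0.0, -1.0]
gripper_width: 0.0501
grip_force: 20.0
t 20.7 p [ 0.6023 -0.0834  0.0263] yangle -2.65 tilt [ 0.001 -0.    -1.   ] w 0.0501
units [0.03 0.   0.19]
```

```bash
python3 -m handwheel '[{"rx":0,"ry":0,"rz":0,"dx":0.03,"dy":0,"dz":0.08,"claw":40},{"rx":0,"ry":0,"rz":0,"dx":0,"dy":0,"dz":0.06,"claw":40},{"rx":0,"ry":0,"rz":0,"dx":0,"dy":0,"dz":0.05,"claw":40},{"rx":0,"ry":0,"rz":0,"dx":0,"dy":0,"dz":0,"claw":40},{"rx":0,"ry":0,"rz":0,"dx":0,"dy":0,"dz":0,"claw":40}]'
python3 -m handwheel '[{"rx":0,"ry":0,"rz":0,"dx":0,"dy":0,"dz":0,"claw":65},{"rx":0,"ry":0,"rz":0,"dx":0,"dy":0,"dz":0,"claw":85},{"rx":0,"ry":0,"rz":0,"dx":0,"dy":0,"dz":0,"claw":85},{"rx":0,"ry":0,"rz":0,"dx":0,"dy":0,"dz":0,"claw":85},{"rx":0,"ry":0,"rz":0,"dx":0,"dy":0,"dz":0,"claw":85},{"rx":0,"ry":0,"rz":0,"dx":0,"dy":0,"dz":0,"claw":85}]'
python3 -m handwheel '[{"rx":0,"ry":0,"rz":0,"dx":0,"dy":0,"dz":-0.6,"claw":85},{"rx":0,"ry":0,"rz":0,"dx":0,"dy":0,"dz":-0.9,"claw":85},{"rx":0,"ry":0,"rz":0,"dx":0,"dy":0,"dz":-0.9,"claw":85},{"rx":0,"ry":0,"rz":0,"dx":0,"dy":0,"dz":-0.9,"claw":85},{"rx":0,"ry":0,"rz":0,"dx":0,"dy":0,"dz":-0.9,"claw":85},{"rx":0,"ry":0,"rz":0,"dx":0,"dy":0,"dz":0,"claw":85},{"rx":0,"ry":0,"rz":0,"dx":0,"dy":0,"dz":0,"claw":85}]' > /dev/null
python3 go.py .41 -.27 .2
python3 w.py w8
```

```text
time: 21.12
ee_pos: [0.6024, -0.0819, 0.0182]
ee_rot: [[0.046, 0.999, 0.001], [0.999, -0.046, -0.0], [-0.0, 0.001, -1.0]]
wrist_force: [-0.9, 0.2, 5.3]
gripper_width: 0.0498
grip_force: 20.0
time: 21.62
ee_pos: [0.6018, -0.0819, 0.0175]
ee_rot: [[0.047, 0.999, -0.0], [0.999, -0.047, 0.0], [0.0, -0.0, -1.0]]
wrist_force: [-0.5, 0.0, -0.4]
gripper_width: 0.0844
grip_force: 0.0
t 22.2 p [ 0.603  -0.0821  0.1877] yangle -2.67 tilt [ 0.004 -0.001 -1.   ] w 0.0848
units [-4.92 -4.6  -0.32]
```

```bash
python3 -m handwheel '[{"rx":0,"ry":0,"rz":0,"dx":0,"dy":-0.8,"dz":-0.1,"claw":91},{"rx":0,"ry":0,"rz":0,"dx":0,"dy":-0.9,"dz":-0.1,"claw":91},{"rx":0,"ry":0,"rz":0,"dx":0,"dy":-0.9,"dz":-0.1,"claw":91},{"rx":0,"ry":0,"rz":0,"dx":0,"dy":-0.9,"dz":-0.1,"claw":91},{"rx":0,"ry":0,"rz":0,"dx":0,"dy":-0.9,"dz":0,"claw":91},{"rx":0,"ry":0,"rz":0,"dx":0,"dy":0,"dz":0,"claw":91}]' > /dev/null
python3 -m handwheel '[{"rx":0,"ry":0,"rz":0,"dx":-0.8,"dy":0,"dz":0,"claw":91},{"rx":0,"ry":0,"rz":0,"dx":-0.95,"dy":-0.1,"dz":0,"claw":91},{"rx":0,"ry":0,"rz":0,"dx":-0.95,"dy":-0.1,"dz":0,"claw":91},{"rx":0,"ry":0,"rz":0,"dx":-0.95,"dy":-0.1,"dz":0,"claw":91},{"rx":0,"ry":0,"rz":0,"dx":-0.95,"dy":-0.1,"dz":0,"claw":91},{"rx":0,"ry":0,"rz":0,"dx":-0.95,"dy":-0.1,"dz":0,"claw":91},{"rx":0,"ry":0,"rz":0,"dx":-0.8,"dy":-0.1,"dz":0,"claw":91},{"rx":0,"ry":0,"rz":0,"dx":0,"dy":0,"dz":0,"claw":91}]' > /dev/null
python3 -m handwheel '[{"rx":0,"ry":0,"rz":0,"dx":0,"dy":0,"dz":0,"claw":91}]' > /dev/null
python3 go.py .409 -.335 .2
python3 w.py w9
python3 - <<'E'
import cv2,numpy as np
a=cv2.imread('pics/w8.png');b=cv2.imread('pics/w9.png')
f=lambda i:cv2.resize(i[100:300,155:355],(400,400),interpolation=cv2.INTER_CUBIC)
cv2.imwrite('pics/m4.png',np.hstack([f(a),f(b)]))
E
```

```text
t 23.5 p [ 0.3893 -0.327   0.1999] yangle -2.82 tilt [-0.002  0.002 -1.   ] w 0.0911
units [-0.18  0.5  -0.  ]
```

View pics/m4.png

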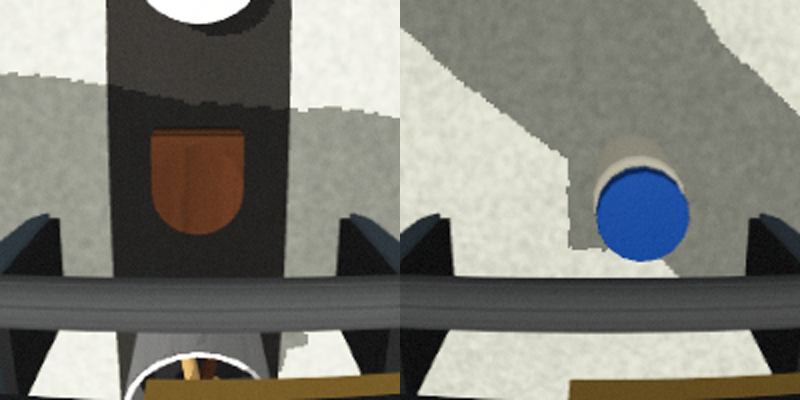

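```bash
python3 - <<'E'
from w import *
g=lambda n,u,v,z:wat(n,u/2+155,v/2+100,z)[:2]
print('cap',g('w9',242,215,.11), 'capL/R',g('w9',195,215,.11),g('w9',289,215,.11),'body base?',g('w9',238,135,0))
a,b,t=g('w8',151,134,.044),g('w8',243,134,.044),g('w8',198,235,.044)
f=(a+b)/2;print('heel',f+(t-f)*28/55, np.linalg.norm(t-f));print('lidnear',g('w8',200,24,.068)+[.0015,.033])
print('strip',[g('w8',u,220,.004) for u in(112,287)])
p=wat('w8',262,0,.004)
print('pot rim far',g('w8',197,352,.089)-[0,.042])
E
python3 go.py
```

```text
cap [ 0.40873626 -0.33533247] capL/R [ 0.38741308 -0.33427597] [ 0.4303031  -0.33644797] body base? [ 0.4146352  -0.31429779]
heel [ 0.60291789 -0.0887686 ] 0.05621123185091455
lidnear [0.60954019 0.02980089]
strip [array([ 0.54838275, -0.11692986]), array([ 0.6573509 , -0.12214548])]
pot rim far [ 0.59894231 -0.20685633]
t 23.55 p [ 0.3895 -0.3259  0.2   ] yangle -2.75 tilt [-0.002  0.002 -1.   ] w 0.0911
```

```bash
python3 -m handwheel '[{"rx":0,"ry":0,"rz":0,"dx":-0.2,"dy":0.5,"dz":0,"claw":91},{"rx":0,"ry":0,"rz":0,"dx":0,"dy":0,"dz":0,"claw":91},{"rx":0,"ry":0,"rz":0,"dx":0,"dy":0,"dz":0,"claw":91},{"rx":0,"ry":0,"rz":0,"dx":0,"dy":0,"dz":0,"claw":91}]' > /dev/null
python3 go.py .409 -.3355 .042
```

```text
t 23.88 p [ 0.4095 -0.3339  0.2009] yangle -2.59 tilt [-0.001  0.001 -1.   ] w 0.0911
units [-0.04 -0.01  3.97]
```

```bash
python3 -m handwheel '[{"rx":0,"ry":0,"rz":0,"dx":-0.04,"dy":-0.01,"dz":0.6,"claw":91},{"rx":0,"ry":0,"rz":0,"dx":0,"dy":0,"dz":0.8,"claw":91},{"rx":0,"ry":0,"rz":0,"dx":0,"dy":0,"dz":0.8,"claw":91},{"rx":0,"ry":0,"rz":0,"dx":0,"dy":0,"dz":0.8,"claw":91},{"rx":0,"ry":0,"rz":0,"dx":0,"dy":0,"dz":0.6,"claw":91},{"rx":0,"ry":0,"rz":0,"dx":0,"dy":0,"dz":0.35,"claw":91},{"rx":0,"ry":0,"rz":0,"dx":0,"dy":0,"dz":0,"claw":91},{"rx":0,"ry":0,"rz":0,"dx":0,"dy":0,"dz":0,"claw":91}]'
python3 -m handwheel '[{"rx":0,"ry":0,"rz":0,"dx":0,"dy":0,"dz":0,"claw":65},{"rx":0,"ry":0,"rz":0,"dx":0,"dy":0,"dz":0,"claw":40},{"rx":0,"ry":0,"rz":0,"dx":0,"dy":0,"dz":0,"claw":40},{"rx":0,"ry":0,"rz":0,"dx":0,"dy":0,"dz":0,"claw":40},{"rx":0,"ry":0,"rz":0,"dx":0,"dy":0,"dz":0,"claw":40},{"rx":0,"ry":0,"rz":0,"dx":0,"dy":0,"dz":0,"claw":40},{"rx":0,"ry":0,"rz":0,"dx":0,"dy":0,"dz":0,"claw":40},{"rx":0,"ry":0,"rz":0,"dx":0,"dy":0,"dz":0,"claw":40}]' 20
python3 -m handwheel '[{"rx":0,"ry":0,"rz":0,"dx":0,"dy":0,"dz":-0.5,"claw":40},{"rx":0,"ry":0,"rz":0,"dx":0,"dy":0,"dz":-0.8,"claw":40},{"rx":0,"ry":0,"rz":0,"dx":0,"dy":0,"dz":-0.9,"claw":40},{"rx":0,"ry":0,"rz":0,"dx":0,"dy":0,"dz":-0.9,"claw":40},{"rx":0,"ry":0,"rz":0,"dx":0,"dy":0,"dz":-0.6,"claw":40},{"rx":0,"ry":0,"rz":0,"dx":0,"dy":0,"dz":0,"claw":40},{"rx":0,"ry":0,"rz":0,"dx":0,"dy":0,"dz":0,"claw":40}]'
python3 go.py .46 .03 .19
```

```text
time: 24.55
ee_pos: [0.4088, -0.336, 0.0433]
ee_rot: [[0.046, 0.999, -0.001], [0.999, -0.046, 0.001], [0.001, -0.001, -1.0]]
wrist_force: [-0.6, -0.5, -0.3]
gripper_width: 0.0912
grip_force: 0.0
time: 25.22
ee_pos: [0.4094, -0.3369, 0.0436]
ee_rot: [[0.047, 0.999, 0.0], [0.999, -0.047, -0.0], [-0.0, 0.0, -1.0]]
wrist_force: [-0.7, -0.9, 3.8]
gripper_width: 0.0476
grip_force: 20.0
time: 25.8
ee_pos: [0.4097, -0.3371, 0.1924]
ee_rot: [[0.047, 0.999, 0.002], [0.999, -0.047, -0.001], [-0.001, 0.002, -1.0]]
wrist_force: [0.3, -0.1, -3.2]
gripper_width: 0.0475
grip_force: 20.0
t 25.8 p [ 0.4097 -0.3371  0.1924] yangle -2.67 tilt [ 0.002 -0.001 -1.   ] w 0.0475
units [9.23 0.83 0.05]
```

```bash
python3 -m handwheel '[{"rx":0,"ry":0,"rz":0,"dx":0.6,"dy":0.1,"dz":0,"claw":40},{"rx":0,"ry":0,"rz":0,"dx":0.8,"dy":0.1,"dz":0,"claw":40},{"rx":0,"ry":0,"rz":0,"dx":0.9,"dy":0.1,"dz":0,"claw":40},{"rx":0,"ry":0,"rz":0,"dx":0.9,"dy":0.1,"dz":0,"claw":40},{"rx":0,"ry":0,"rz":0,"dx":0.9,"dy":0.1,"dz":0,"claw":40},{"rx":0,"ry":0,"rz":0,"dx":0.9,"dy":0.1,"dz":0,"claw":40},{"rx":0,"ry":0,"rz":0,"dx":0.9,"dy":0.1,"dz":0,"claw":40},{"rx":0,"ry":0,"rz":0,"dx":0.9,"dy":0.1,"dz":0,"claw":40}]' > /dev/null
python3 -m handwheel '[{"rx":0,"ry":0,"rz":0,"dx":0.9,"dy":0,"dz":0,"claw":40},{"rx":0,"ry":0,"rz":0,"dx":0.9,"dy":0,"dz":0,"claw":40},{"rx":0,"ry":0,"rz":0,"dx":0.6,"dy":0,"dz":0,"claw":40},{"rx":0,"ry":0,"rz":0,"dx":0,"dy":0,"dz":0,"claw":40},{"rx":0,"ry":0,"rz":0,"dx":0,"dy":0,"dz":0,"claw":40}]' > /dev/null
python3 go.py .709 .0245 .19
```

```text
t 26.88 p [0.4574 0.0302 0.19  ] yangle -2.53 tilt [-0.003 -0.    -1.   ] w 0.0476
units [ 0.14  6.29 -0.02]
```

```bash
python3 -m handwheel '[{"rx":0,"ry":0,"rz":0,"dx":0.02,"dy":0.6,"dz":0,"claw":40},{"rx":0,"ry":0,"rz":0,"dx":0.02,"dy":0.9,"dz":0,"claw":40},{"rx":0,"ry":0,"rz":0,"dx":0.02,"dy":0.9,"dz":0,"claw":40},{"rx":0,"ry":0,"rz":0,"dx":0.02,"dy":0.9,"dz":0,"claw":40},{"rx":0,"ry":0,"rz":0,"dx":0.02,"dy":0.9,"dz":0,"claw":40},{"rx":0,"ry":0,"rz":0,"dx":0.02,"dy":0.9,"dz":0,"claw":40},{"rx":0,"ry":0,"rz":0,"dx":0.02,"dy":0.7,"dz":0,"claw":40},{"rx":0,"ry":0,"rz":0,"dx":0,"dy":0.48,"dz":0,"claw":40}]' > /dev/null
python3 -m handwheel '[{"rx":0,"ry":0,"rz":0,"dx":0,"dy":0,"dz":0,"claw":40},{"rx":0,"ry":0,"rz":0,"dx":0,"dy":0,"dz":0,"claw":40},{"rx":0,"ry":0,"rz":0,"dx":0,"dy":0,"dz":0,"claw":40}]' > /dev/null
python3 go.py .709 .0245 .0436
```

```text
t 27.8 p [0.7084 0.0222 0.1902] yangle -2.72 tilt [-0.002 -0.    -1.   ] w 0.0478
units [0.06 0.02 3.66]
```

```bash
python3 -m handwheel '[{"rx":0,"ry":0,"rz":0,"dx":0.06,"dy":0.02,"dz":0.5,"claw":40},{"rx":0,"ry":0,"rz":0,"dx":0,"dy":0,"dz":0.8,"claw":40},{"rx":0,"ry":0,"rz":0,"dx":0,"dy":0,"dz":0.8,"claw":40},{"rx":0,"ry":0,"rz":0,"dx":0,"dy":0,"dz":0.8,"claw":40},{"rx":0,"ry":0,"rz":0,"dx":0,"dy":0,"dz":0.5,"claw":40},{"rx":0,"ry":0,"rz":0,"dx":0,"dy":0,"dz":0.15,"claw":40},{"rx":0,"ry":0,"rz":0,"dx":0,"dy":0,"dz":0,"claw":40},{"rx":0,"ry":0,"rz":0,"dx":0,"dy":0,"dz":0,"claw":40}]'
python3 go.py .709 .0245 .0436
```

```text
time: 28.47
ee_pos: [0.7107, 0.0253, 0.0506]
ee_rot: [[0.047, 0.999, 0.001], [0.999, -0.047, 0.0], [0.0, 0.001, -1.0]]
wrist_force: [1.2, -0.3, -1.3]
gripper_width: 0.0478
grip_force: 20.0
t 28.47 p [0.7107 0.0253 0.0506] yangle -2.68 tilt [ 0.001  0.    -1.   ] w 0.0478
units [-0.02 -0.04  0.17]
```

```bash
python3 -m handwheel '[{"rx":0,"ry":0,"rz":0,"dx":-0.02,"dy":-0.03,"dz":0.06,"claw":40},{"rx":0,"ry":0,"rz":0,"dx":0,"dy":0,"dz":0.06,"claw":40},{"rx":0,"ry":0,"rz":0,"dx":0,"dy":0,"dz":0.05,"claw":40},{"rx":0,"ry":0,"rz":0,"dx":0,"dy":0,"dz":0,"claw":40},{"rx":0,"ry":0,"rz":0,"dx":0,"dy":0,"dz":0,"claw":40}]'
python3 -m handwheel '[{"rx":0,"ry":0,"rz":0,"dx":0,"dy":0,"dz":0,"claw":55},{"rx":0,"ry":0,"rz":0,"dx":0,"dy":0,"dz":0,"claw":68},{"rx":0,"ry":0,"rz":0,"dx":0,"dy":0,"dz":0,"claw":68},{"rx":0,"ry":0,"rz":0,"dx":0,"dy":0,"dz":0,"claw":68},{"rx":0,"ry":0,"rz":0,"dx":0,"dy":0,"dz":0,"claw":68},{"rx":0,"ry":0,"rz":0,"dx":0,"dy":0,"dz":0,"claw":68}]'
python3 -m handwheel '[{"rx":0,"ry":0,"rz":0,"dx":0,"dy":0,"dz":-0.4,"claw":68},{"rx":0,"ry":0,"rz":0,"dx":0,"dy":0,"dz":-0.8,"claw":68},{"rx":0,"ry":0,"rz":0,"dx":0,"dy":0,"dz":-0.9,"claw":68},{"rx":0,"ry":0,"rz":0,"dx":0,"dy":0,"dz":-0.9,"claw":68},{"rx":0,"ry":0,"rz":0,"dx":0,"dy":0,"dz":-0.9,"claw":68},{"rx":0,"ry":0,"rz":0,"dx":0,"dy":0,"dz":0,"claw":68},{"rx":0,"ry":0,"rz":0,"dx":0,"dy":0,"dz":0,"claw":68}]'
python3 -c "
from w import *
wsnap('w10');d=snap('side','side9.png')
a=cv2.imread('pics/w10.png');b=cv2.imread('pics/side9.png')
cv2.imwrite('pics/m5.png',np.hstack([cv2.resize(a[100:300,155:355],(400,400)),cv2.resize(b[110:310,130:330],(400,400))]))"
```

```text
time: 28.88
ee_pos: [0.7097, 0.0248, 0.0435]
ee_rot: [[0.047, 0.999, 0.001], [0.999, -0.047, -0.0], [0.0, 0.001, -1.0]]
wrist_force: [-1.8, -0.3, 5.0]
gripper_width: 0.0478
grip_force: 20.0
time: 29.38
ee_pos: [0.7093, 0.0248, 0.0427]
ee_rot: [[0.047, 0.999, -0.0], [0.999, -0.047, 0.0], [0.0, -0.0, -1.0]]
wrist_force: [0.4, 0.2, 0.8]
gripper_width: 0.0679
grip_force: 0.0
time: 29.97
ee_pos: [0.7106, 0.0248, 0.2024]
ee_rot: [[0.047, 0.999, 0.005], [0.999, -0.047, 0.0], [0.0, 0.005, -1.0]]
wrist_force: [-0.3, 0.3, -0.3]
gripper_width: 0.068
grip_force: 0.0
```

View pics/m5.png

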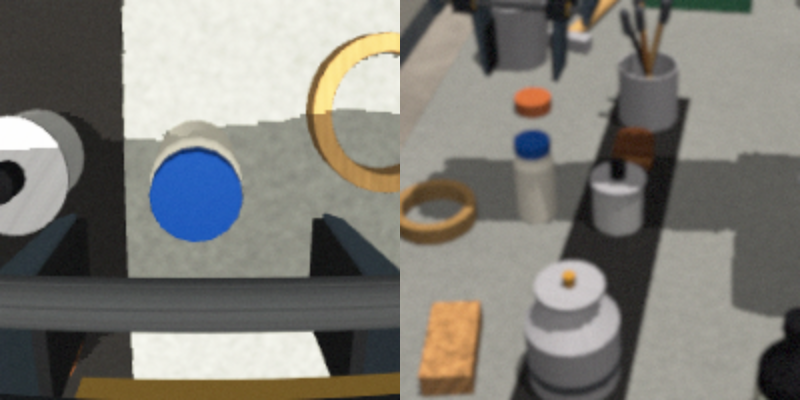

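The bottle stands upright beside the strip with its cap at (196,196), the lid is still on the tin, and the heel stands on the strip. I'll hand it in.

```bash
python3 -c "
from w import *
print(wat('w10',196/2+155,196/2+100,.11), wat('w10',10/2+155,175/2+100,.068))
print(env.close_job())"
```

```text
[0.71017271 0.02556929 0.11      ] [0.60993806 0.03157182 0.068     ]
the job is handed in; nothing more can be done
None
```

The job is handed in, but no verdict came back: the tin is midway on the strip with its lid seated, the heel is about 12 cm from both tin and pot, the white bottle is about 10 cm straight behind the tin by my camera measurements, and the dark bottle, wax cake and sanding block were left untouched.

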